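Clamp an icon panel in the ratchet clamp

ROBOT

A 6-joint arm with a two-finger parallel gripper is mounted at the origin on the work surface. World frame = base frame: x ahead of the robot, y to its left, z up, the work surface at z = 0. Lengths are in m, angles in rad, forces in N, time in s.
With the tool pointing down it reaches from about 0.425 to 0.95 m from the base axis. Payload 3.5 kg.
Tool frame: the origin (TCP) lies at the very end of the fingers, on their centre line; the grasp point (between the pads) lies 19 mm behind it; z points along the fingers, y is the direction in which the jaws open and shut (so a half turn about z gives the same grasp; the last joint's range is limited). The gripper opens to 85 mm and grips with 20 to 120 N. Pads are 22 mm wide; open, the fingers measure 114 mm over their backs; the gripper's body (76 mm by 85 mm) begins 54 mm behind the grasp point. The pads swing forward as they close: fully open they stand 13 mm farther back than shut.
Start: joints at [0.963, 0.286, 1.577, -0, 1.279, -0.15], TCP at [0.298, 0.605, 0.231] pointing down, gripper open.
Joint ranges: [-2.77, 2.77], [-0.9, 2.22], [0.21, 2.48], [-1.53, 4.67], [0.24, 2.81], [-2.84, 2.84]. Speed limits (rad/s): [2.79, 2.79, 3.14, 3.14, 3.14, 3.14].

INTERFACE

Orientations are given as a unit quaternion [x, y, z, w].
In Python, from plant import get_state, read_camera, get_calibration, ticket, search_frame, cut_out, pinpoint gives the robot as it stands.
- The arm moves only by the tool move_arm, never from a script. Its argument "plan" is a list that holds one entry, the list of rows, each a list of 7 numbers: the turn, a rotation vector about the tool's x, y, z in degrees, then the shift along the tool's x, y, z in m, then the finger opening in m, from 0 to 0.0854. In form: [[[ax, ay, az, x, y, z, hand], ...]]. A call has exactly 5 rows; each row is the pose to reach, as a shift and turn from the pose measured when the call began, along the tool's axes at that moment; what a row does not reach only later rows make up. A row lasts 1/8 s, in which the tool goes at most 62.5 mm and 10.7 degrees, less where a joint would pass 70% of its speed; a pose out of reach is approached as far as the arm can. A call with a gripper value outside its range is refused whole. The fingers move at their own pace and stop on an object; "force" is the grip in N (left out, the last holds). Time passes only in rows, so rows that repeat a pose let the fingers close, or fill a call up. It gives the time, the measured TCP pose, the force and the opening at its end, in the units of the state.
- get_state(): the state, without advancing time (a new reading comes with each control period).
- read_camera(name): name is "scene" or "top" or "wrist"; returns the picture (420x560x3 uint8, red, green, blue); there is no depth.
- get_calibration(name): a dict with "mtx" (3x3 intrinsics, pixels), "extrinsics" (4x4, takes a point from camera to world coordinates); the wrist camera has in their place "hand_eye" (4x4, takes a point from camera to tool coordinates, whose origin is the TCP and whose axes are the flange's). Camera axes: x right, y up, looking along -z (the intrinsics and any distortion apply to the point x, -y, -z); pixel columns grow to the right and rows downward; lengths in m; the calibration is good to about 2 mm. A picture is of the moment at which its call begins: read the wrist's pose just before it. get_calibration takes no time and is no camera call.
- ticket.sign_off(): hands the job in, once; it reports no verdict.
Trained networks look in the newest picture that a camera, given by its name, has taken for a name from the list of things; names that differ only in an ending like _2 or _b are one class to them, and where a whole thing is asked for, a point or a joint stands for the part that bears it (a point fixed in the world has none). Each returns a list of dicts, best first, with "p" (0 to 1); they miss things now and then, are a little off and sometimes report something else, mostly with a low value. They report only what shows in the picture. A call takes as long as a camera call. They do not tell look-alikes from the thing itself.
- search_frame(camera, query): "centre" ([column, row] in pixels, amid what is visible of it).
- cut_out(camera, query): "pixels" (420x560 bool, what is visible of it) and "centre" ([column, row] in pixels, amid what is visible of it).
- pinpoint(camera, query): "centre" ([column, row] in pixels: a listed point, or the origin of a listed thing).
The state is a dict: "time": time; "qpos": joint angles; "dq": joint speeds; "joint_efforts": joint torques, N m; "eef_pos": TCP position; "tcp_rot": TCP orientation; "contact_force": force on the tool from outside, world axes, zero at the start; "wrist_torque": the same for the moment, N m; "opening": opening from 0.0 (shut) to 1.0 (fully open).
Only numpy, scipy, OpenCV 4.12 (cv2) and the standard library are available. Lean on these libraries where they do the work, as an engineer would, in place of code of your own. Each camera call takes 0.05 s, during which the arm holds its last target.

TASK

Stand the blue-handled clamping block in the gap of the green ratchet clamp, upright between the steel pressure plate and the edge of the icon panel, and let go of it. Then swing the red lever back and forth by its black handle until the panel is held firmly, so that the handle pushes back with about 12 N on the tightening stroke, but do not go much beyond that or the panel is crushed, and do not turn the toothed wheel directly. Finish with the lever swung back to its rest stop, let go, and leave the other things on the table where they are.

Things in the scene. Friction and masses are not known exactly. Their poses are not given: they have to be found in the camera images.
- clamp: Green ratchet clamp bolted to the table: bed plate 150 x 440 mm whose top, on which panel and block stand, is 12 mm above the table. Origin at table level on the common vertical axis of toothed wheel and lever. Its y axis is the clamping direction, from wheel to back stop; z up. The steel pressure plate (110 mm wide, top 36 mm above the table) has its free face at y = 136 mm plus 25 mm per rad of the wheel.
- lever (a joint): Angle of the red lever, rad: 0 = rest stop, 1.2 = other stop. Growing (counter-clockwise from above, handle moving away from the panel) is the tightening stroke; going back, the pawl clicks over the teeth and the wheel stays. Full swing = 2 or 3 notches; going back under 0.45 rad may catch no new tooth. At 0.6 it points along the clamp's -x, at 0 0.6 rad clockwise of that. Stays where left.
- wheel (a joint): Angle of the 20-toothed wheel, rad, growing as the clamp tightens. One notch is 0.314 rad, moves the jaw 8 mm and, once all is in contact, adds about 25 N of clamping load. The plate is sprung, 3.2 N per mm over 34 mm. When the lever is let back the wheel springs back to the last clicked notch, by up to 0.45 rad.
- handle (a point): Middle of the lever's black upright round handle, 22 mm wide, 56 mm tall, 120 mm from the lever's axis; its middle 80 mm, its top 108 mm above the table; red lever's top at 52 mm. Idle it takes 1 to 4 N to move; held still in the tightening stroke it pushes back about 1 N per 4 to 5 N of clamping load. 12 N is firm (about 60 N load); over 85 N (about 17 N) crushes. After letting back, more than 18 N must remain.
- block: Clamping block: pale wooden foot 110 x 28 x 22 mm with a blue upright grip rib 90 x 16 x 45 mm on top, 67 mm tall, 120 g. Origin at the centre of its underside; x along its length, y across its 28 mm thickness, z up. In the clamp its length lies along the clamp's x, centred. It may stand either way round.
- block_grip (a point): Point in the blue rib, 50 mm above the block's underside, where to pinch it across its 16 mm.
- panel: Wooden icon panel 140 x 100 x 20 mm with gilt border, loose on the clamp bed, origin at the centre of its underside. Its near edge lies at its y = -50 mm, 38 to 55 mm from the pressure plate. The green back stop behind it was set by hand 2 to 36 mm beyond its far edge and is not measured: panel and block slide an unknown way before the load rises, so feel the load at the handle.
- wheel_axis (a point): The toothed steel wheel, 88 mm across, 18 to 38 mm above the table; origin on its axis at its underside.
- jar_red: Bystander: round glass jar with a red lid, 60 mm wide, 70 mm tall. Origin at the centre of its underside.
- jar_amber: Bystander: round amber jar with a white lid, 60 mm wide, 75 mm tall. Origin at the centre of its underside.
- bottle: Bystander: clear bottle, 60 mm wide, 170 mm tall. Origin at the centre of its underside.
- brushpot: Bystander: white ceramic pot, 66 mm wide, 90 mm tall, with paint brushes sticking out to 165 mm. Origin at the centre of its underside.
- offcut: Bystander: spare wood offcut 80 x 30 x 18 mm lying flat, not needed. Origin at the centre of its underside.
- bowl: Bystander: blue ceramic bowl, 84 mm wide, 35 mm tall. Origin at the centre of its underside.
- spatula: Bystander: palette spatula, 190 mm long, lying flat. Origin at the centre of its underside.
Things that resemble listed ones, but are neither listed nor needed, are in the scene too. What is shaped like the block but pink or purple is not meant. Of the things like the panel, leave any that is pink; of the rest the larger one is meant.

How it is judged:
On the way, in this order (a step that is already met when the one before it is completed fails the run):
1. the block stands in the gap between pressure plate and panel, let go of (y of block in the frame of clamp between 0.139 and 0.192 m and x of block in the frame of clamp between -0.03 and 0.03 m and angle between block's own z axis and vertical below 0.12 rad and z of block in the frame of clamp below 0.018 m and angle between the y axis of block and the y axis of clamp, either way round below 0.15 rad and contact force between the fingers and block below 0.3 N), for 0.2 s.
2. the lever has driven the clamp tight: more than 18 N on the panel (contact force between block and panel above 18 N), for 0.2 s.
At the end, for the whole second after the job is handed in: The block stands upright between plate and panel, square to the clamp within 0.15 rad and centred within 30 mm, the panel lies flat, the block still presses on the panel with more than 18 N, the lever is within 0.2 rad of its rest stop and released (y of block in the frame of clamp above 0.139 m and x of block in the frame of clamp between -0.03 and 0.03 m and angle between block's own z axis and vertical below 0.12 rad and z of block in the frame of clamp below 0.018 m and angle between the y axis of block and the y axis of clamp, either way round below 0.15 rad and contact force between block and panel above 18 N and value of joint lever below 0.2 rad and z of panel in the frame of clamp below 0.02 m and linear speed of block below 0.02 m/s); the robot touches nothing.
It fails at once if the block presses on the panel with more than 85 N (contact force between block and panel above 85 N).
It fails at once if the fingers push on the toothed wheel with more than 3 N (contact force between the fingers and wheel above 3 N).
It fails at once if a bystander is moved by more than 30 mm (distance of any of jar_red, jar_amber, bottle, brushpot, offcut, bowl, spatula from where it was at the start of the episode above 0.03 m).
It also fails if it takes over 72 s, if anything falls off the work surface, if the arm or the gripper's body presses on something with over 40 N, if the wrist force passes 120 N, or if a joint passes its speed limit or range.

## Working session

There is one attempt and no reset: what is moved stays moved. The work goes in short steps, Python scripts to look and compute and a tool call to move; the robot and the scene stay as the last step left them, time stands still between calls to the robot, and variables do not carry over. Pictures are saved under pics/ and viewed, and the job is handed in when it is done.

Besides the shell and the picture viewer there is one more tool, called after "Request:" as name([rows], argument=value, ...), one row to a line, values as JSON. move_arm: Moves the arm, as the interface text tells. Its arguments: {"type":"object","properties":{"plan":{"type":"array","items":{"type":"array","items":{"type":"array","items":{"type":"number"}}}},"force":{"type":"number"}},"required":["plan"]}

```bash
mkdir -p pics; ls
python3 - <<'E'
from plant import *
import cv2,numpy as np
s=get_state()
for k,v in s.items(): print(k,np.round(v,4))
for c in ["scene","top","wrist"]:
    im=read_camera(c); cv2.imwrite(f"pics/{c}0.png",im[:,:,::-1])
    print(c,get_calibration(c))
    for q in ["clamp","block","panel","handle","block_grip","wheel_axis"]:
        print(c,q,[(np.round(d["centre"]).tolist(),round(d["p"],2)) for d in pinpoint(c,q)][:4])
print(get_state()["time"])
E
```

```text
pics
time 0.0
qpos [ 0.963   0.2872  1.5782  0.      1.2786 -0.15  ]
dq [ 0.0003  0.0019 -0.0007  0.0008 -0.0007 -0.0003]
joint_efforts [ 1.90000e-03 -4.05977e+01 -2.92632e+01 -1.00000e-04  5.70000e-03
  0.00000e+00]
eef_pos [0.2979 0.605  0.2299]
tcp_rot [ 2.269e-01  9.739e-01 -1.100e-03 -4.000e-04]
contact_force [ 0.3415  0.2435 -1.0113]
wrist_torque [-0.0218  0.0158  0.0091]
opening 1.0004
scene {'mtx': array([[456.37528095,   0.        , 283.20966284],
       [  0.        , 456.37528095, 207.34132637],
       [  0.        ,   0.        ,   1.        ]]), 'extrinsics': array([[-0.79212475, -0.4188324 ,  0.4439795 ,  1.10876605],
       [ 0.61033768, -0.53743067,  0.58194175,  0.63147636],
       [-0.00512785,  0.73194788,  0.68134133,  0.88993086],
       [ 0.        ,  0.        ,  0.        ,  1.        ]])}
scene clamp []
scene block [([464.0, 310.0], 0.83), ([462.0, 261.0], 0.67), ([416.0, 283.0], 0.61)]
scene panel [([201.0, 288.0], 0.68), ([333.0, 214.0], 0.68), ([278.0, 264.0], 0.63)]
scene handle [([270.0, 172.0], 0.87), ([311.0, 174.0], 0.22)]
scene block_grip [([467.0, 2
[... 887 characters left out ...]
       , 278.10128447],
       [  0.        , 344.57377412, 207.67677899],
       [  0.        ,   0.        ,   1.        ]]), 'hand_eye': array([[ 4.37971023e-04,  9.52331453e-01,  3.05064929e-01,
         7.87010786e-02],
       [ 9.99999170e-01, -7.86823985e-04,  1.02059116e-03,
        -6.14994821e-04],
       [ 1.21197347e-03,  3.05064229e-01, -9.52331007e-01,
        -1.42934576e-01],
       [ 0.00000000e+00,  0.00000000e+00,  0.00000000e+00,
         1.00000000e+00]])}
wrist clamp []
wrist block [([174.0, 314.0], 0.76), ([55.0, 270.0], 0.64)]
wrist panel []
wrist handle []
wrist block_grip [([163.0, 338.0], 0.91), ([22.0, 296.0], 0.91), ([91.0, 405.0], 0.79)]
wrist wheel_axis []
1.05
```

View pics/top0.png

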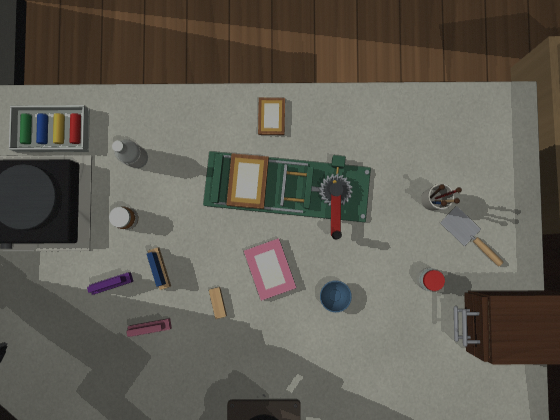

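View pics/scene0.png

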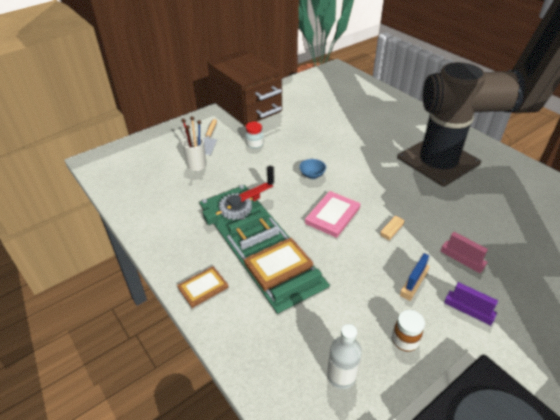

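View pics/wrist0.png

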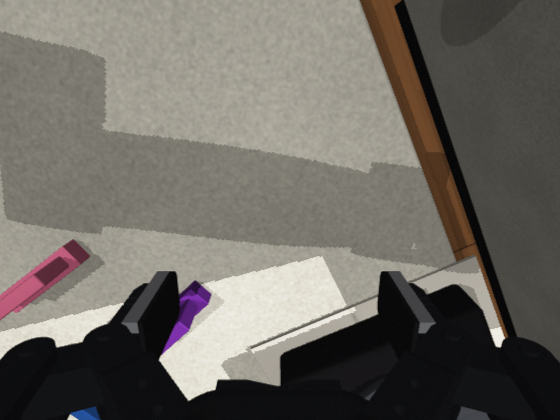

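```bash
cat > h.py <<'E'
from plant import *
import cv2,numpy as np
from scipy.spatial.transform import Rotation as R
def cam(c,st=None):
    k=get_calibration(c)
    if c=="wrist":
        T=np.eye(4);T[:3,:3]=R.from_quat(st["tcp_rot"]).as_matrix();T[:3,3]=st["eef_pos"]
        return k["mtx"],T@k["hand_eye"]
    return k["mtx"],k["extrinsics"]
def atz(KE,px,z):
    K,E=KE; px=np.atleast_2d(px).astype(float)
    d=np.c_[(px[:,0]-K[0,2])/K[0,0],-(px[:,1]-K[1,2])/K[1,1],-np.ones(len(px))]@E[:3,:3].T
    o=E[:3,3]; return o+d*((z-o[2])/d[:,2])[:,None]
def proj(KE,P):
    K,E=KE; p=(np.atleast_2d(P)-E[:3,3])@E[:3,:3]
    return np.c_[K[0,0]*p[:,0]/-p[:,2]+K[0,2],-K[1,1]*p[:,1]/-p[:,2]+K[1,2]]
E
python3 - <<'E'
from h import *
im=read_camera("top"); C=cam("top")
def crop(x0,y0,x1,y1,n,s=6): cv2.imwrite(n,cv2.resize(im[y0:y1,x0:x1,::-1],None,fx=s,fy=s,interpolation=cv2.INTER_CUBIC))
crop(190,130,380,250,"pics/c_clamp.png",4); crop(80,230,240,340,"pics/c_block.png",5)
for q,z in [("wheel_axis",.018),("handle",.08),("panel",.012),("block",0),("block_grip",.05),("clamp",0)]:
    print(q,[(d["centre"],np.round(atz(C,d["centre"],z)[0],4).tolist(),round(d["p"],2)) for d in pinpoint("top",q)])
for q in ["block","panel","block_grip"]:
    for d in cut_out("top",q):
        m=d["pixels"].astype(np.uint8); print(q,round(d["p"],2),np.round(d["centre"]),m.sum(),cv2.minAreaRect(np.argwhere(m)[:,::-1].astype(np.float32)), im[d["pixels"]].mean(0).round())
S=cam("scene"); read_camera("scene")
for q,z in [("wheel_axis",.018),("handle",.08),("panel",.012),("block",0),("block_grip",.05)]:
    print(q,[(np.round(d["centre"]),np.round(atz(S,d["centre"],z)[0],4).tolist(),round(d["p"],2)) for d in pinpoint("scene",q)])
E
```

```text
wheel_axis [([336.9, 186.6], [0.6587, -0.1977, 0.018], 0.59)]
handle [([334.6, 234.3], [0.5293, -0.1854, 0.08], 0.72), ([432.8, 202.3], [0.6102, -0.4365, 0.08], 0.27)]
panel [([270.0, 269.1], [0.4389, -0.0181, 0.012], 0.84), ([246.9, 181.9], [0.6731, 0.0441, 0.012], 0.66), ([270.6, 116.2], [0.8527, -0.0199, 0.012], 0.61)]
block [([113.0, 283.1], [0.4019, 0.4052, 0.0], 0.73), ([154.1, 268.7], [0.4403, 0.2948, 0.0], 0.57), ([154.1, 324.7], [0.2912, 0.2926, 0.0], 0.57), ([472.2, 238.0], [0.5205, -0.5614, 0.0], 0.5)]
block_grip [([155.2, 270.1], [0.4384, 0.279, 0.05], 0.89), ([147.4, 325.3], [0.2966, 0.2972, 0.05], 0.71), ([105.8, 286.5], [0.3963, 0.407, 0.05], 0.68), ([336.7, 190.2], [0.6455, -0.1943, 0.05], 0.44)]
clamp [([335.1, 188.8], [0.6549, -0.1944, 0.0], 0.72)]
block 0.98 [157. 267.] 541 ((157.74595642089844, 267.92431640625), (40.730892181396484, 14.116122245788574), 72.89727020263672) [55. 59. 65.]
block 0.75 [112. 283.] 466 ((109.72421264648438, 283.117431640625), (10.916865348815918, 45.576419830322266), 72.6459732055664) [65. 38. 81.]
block 0.71 [150. 326.] 532 ((148.529846
[... 1086 characters left out ...]
0.6465, -0.1971, 0.018], 0.64)]
handle [(array([270., 175.]), [0.5299, -0.189, 0.08], 0.7)]
panel [(array([333., 215.]), [0.4468, -0.0073, 0.012], 0.76), (array([279., 264.]), [0.6714, 0.0409, 0.012], 0.58), (array([201., 289.]), [0.8631, -0.0125, 0.012], 0.55), (array([256., 144.]), [0.4179, -0.4185, 0.012], 0.38)]
block [(array([465., 260.]), [0.284, 0.3115, 0.0], 0.86), (array([417., 285.]), [0.4428, 0.2878, 0.0], 0.74), (array([467., 312.]), [0.4129, 0.4096, -0.0], 0.62), (array([236., 211.]), [0.6437, -0.1993, 0.0], 0.6)]
block_grip [(array([418., 268.]), [0.44, 0.2757, 0.05], 0.88), (array([474., 297.]), [0.4062, 0.4075, 0.05], 0.79), (array([467., 246.]), [0.288, 0.3035, 0.05], 0.59)]
```

View pics/c_clamp.png

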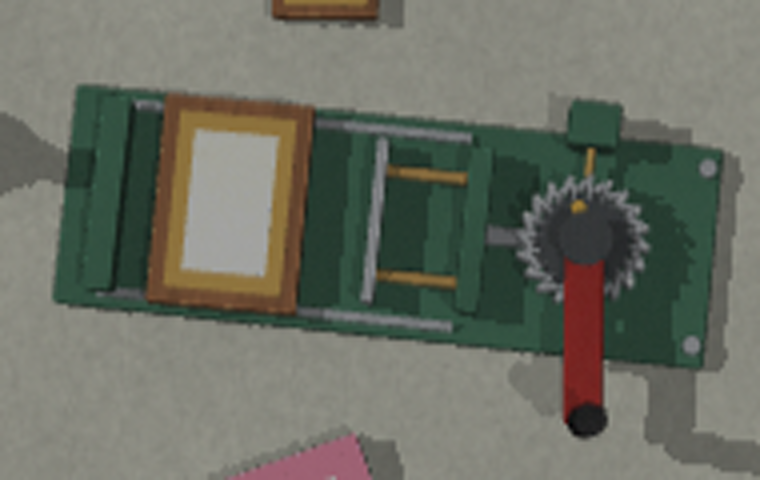

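View pics/c_block.png

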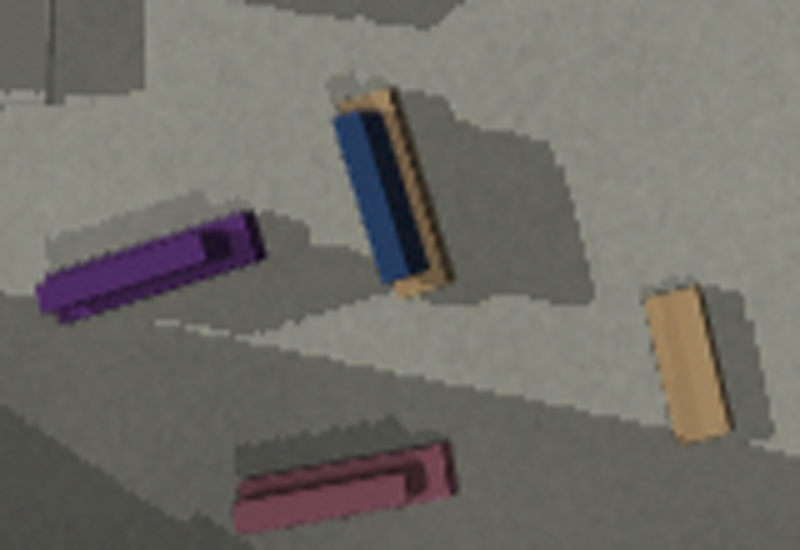

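Run:
```python
from h import *
C=cam("top")
def w(pts,x0,y0,s,z): return atz(C,np.array([[x0+(p[0]+.5)/s-.5,y0+(p[1]+.5)/s-.5] for p in pts]),z)
bed=w([(78,85),(55,302),(703,367),(722,150)],190,130,4,.012)
print(bed.round(4)); print([np.linalg.norm(bed[i]-bed[(i+1)%4]) for i in range(4)])
u=(bed[0]-bed[3])+(bed[1]-bed[2]); print("clamp y yaw",np.arctan2(u[1],u[0]))
pl=w([(165,93),(148,300),(298,313),(313,107)],190,130,4,.032); print(pl.round(4),pl.mean(0))
pp=w([(382,138),(366,300)],190,130,4,.036); print("plate",pp.round(4))
hub=w([(585,238)],190,130,4,.05); print("hub",hub); ht=w([(587,419)],190,130,4,.108);print("handletop",ht)
rt=w([(334,116),(365,110),(425,275),(383,283)],80,230,5,.067);print("rib",rt.round(4),rt.mean(0),[np.linalg.norm(rt[i]-rt[(i+1)%4]) for i in range(4)])
f=w([(390,88),(455,283),(338,103)],80,230,5,.022);print("foot",f.round(4))
```

```text
[[ 0.7581  0.1468  0.012 ]
 [ 0.6107  0.1612  0.012 ]
 [ 0.5655 -0.2735  0.012 ]
 [ 0.7119 -0.2882  0.012 ]]
[np.float64(0.14818183660088416), np.float64(0.437110131742811), np.float64(0.14712314703699655), np.float64(0.43748843097152307)]
clamp y yaw 1.4661305194000318
[[ 0.7487  0.0855  0.032 ]
 [ 0.6101  0.0962  0.032 ]
 [ 0.6011 -0.0034  0.032 ]
 [ 0.7389 -0.0133  0.032 ]] [0.67470781 0.04123666 0.032     ]
plate [[ 0.7172 -0.0593  0.036 ]
 [ 0.6093 -0.0485  0.036 ]]
hub [[ 0.64831618 -0.19220288  0.05      ]]
handletop [[ 0.52826762 -0.18748286  0.108     ]]
rib [[0.4834 0.298  0.067 ]
 [0.4864 0.2821 0.067 ]
 [0.402  0.25   0.067 ]
 [0.398  0.2715 0.067 ]] [0.44246275 0.27540987 0.067     ] [np.float64(0.016244593018002955), np.float64(0.09031567098212602), np.float64(0.02189893336621357), np.float64(0.08943729568687714)]
foot [[0.4979 0.2806 0.022 ]
 [0.3949 0.2447 0.022 ]
 [0.49   0.3083 0.022 ]]
```

```bash
cat >> h.py <<'E'
def to(pos,yang,st=None,n=5):
    """shift/turn in tool axes; yang = world angle (deg) of tool y, tool pointing straight down"""
    st=st or get_state()
    R0=R.from_quat(st["tcp_rot"]).as_matrix(); p0=np.array(st["eef_pos"])
    a=np.radians(yang); y=np.array([np.cos(a),np.sin(a),0]); z=np.array([0,0,-1.]); x=np.cross(y,z)
    Rt=np.c_[x,y,z]
    rv=np.degrees(R.from_matrix(R0.T@Rt).as_rotvec()); d=R0.T@(np.array(pos)-p0)
    print("turn",rv.round(2),"shift",d.round(4),"|d|",round(np.linalg.norm(d),3),"t",st["time"])
    return rv,d
E
python3 -c "
from h import *
to([.442,.2755,.13],109.2); to([.442,.2755,.031],109.2)"
```

```text
turn [  0.     0.   -45.43] shift [-0.2748 -0.2325  0.1013] |d| 0.374 t 1.85
turn [  0.     0.   -45.43] shift [-0.2748 -0.2325  0.2003] |d| 0.412 t 1.85
```

Request:
move_arm([
  [[0,0,-9,-0.045,-0.038,0.01,0.05],[0,0,-18,-0.09,-0.076,0.03,0.05],[0,0,-27,-0.135,-0.114,0.05,0.05],[0,0,-36,-0.18,-0.152,0.07,0.05],[0,0,-45.4,-0.225,-0.19,0.085,0.05]],
])

```text
time: 2.48
eef_pos: [0.4164, 0.3338, 0.1457]
tcp_rot: [-0.169, 0.986, -0.0, 0.0]
contact_force: [1.2, 0.5, 0.5]
opening: 0.579
```

```bash
python3 -c "
from h import *
to([.442,.2755,.13],109.2)"
```

```text
turn [-0.01  0.    0.3 ] shift [-0.0046 -0.0635  0.0157] |d| 0.066 t 2.475
```

Request:
move_arm([
  [[0,0,0,-0.002,-0.03,0.008,0.05],[0,0,0.3,-0.0046,-0.0635,0.0157,0.05],[0,0,0.3,-0.0046,-0.0635,0.0157,0.05],[0,0,0.3,-0.0046,-0.0635,0.0157,0.05],[0,0,0.3,-0.0046,-0.0635,0.0157,0.05]],
])

```text
time: 3.1
eef_pos: [0.4419, 0.2765, 0.1305]
tcp_rot: [-0.167, 0.986, 0.0, 0.0]
contact_force: [0.3, 0.7, 0.3]
opening: 0.586
```

Run:
```python
from h import *
st=get_state(); im=read_camera("wrist"); C=cam("wrist",st)
ctr=np.array([.442,.2755]); a=.335; ux=np.array([np.cos(a),np.sin(a)]); uy=np.array([-ux[1],ux[0]])
v=im[:,:,::-1].copy()
for (l,w,z) in [(55,14,22),(45,8,67)]:
    q=[np.r_[ctr+ux*i*l/1000+uy*j*w/1000,z/1000] for i,j in [(-1,-1),(-1,1),(1,1),(1,-1)]]
    cv2.polylines(v,[proj(C,q).round().astype(np.int32)],True,(0,255,255),1)
cv2.imwrite("pics/w1.png",v)
print([(d["centre"],d["p"],atz(C,d["centre"],.05)) for d in pinpoint("wrist","block_grip")])
```

```text
[([285.7, 217.4], 0.86, array([[0.43968982, 0.28106696, 0.05      ]])), ([475.8, 225.7], 0.85, array([[0.40191203, 0.40725117, 0.05      ]]))]
```

View pics/w1.png

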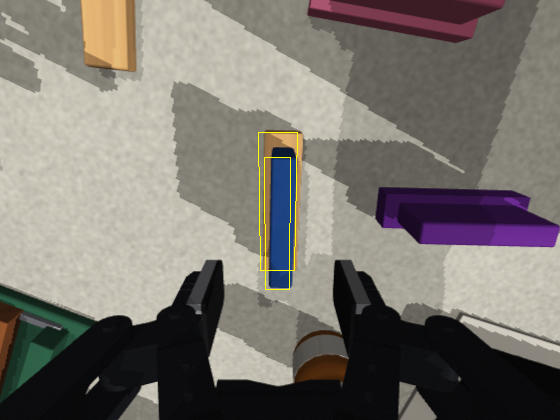

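Request:
move_arm([
  [[0,0,0,0,0.001,0.03,0.05],[0,0,0,0,0.0015,0.06,0.05],[0,0,0,0,0.0015,0.085,0.05],[0,0,0,0,0.0015,0.0995,0.05],[0,0,0,0,0.0015,0.0995,0.05]],
])

```text
time: 3.82
eef_pos: [0.4405, 0.2779, 0.03]
tcp_rot: [-0.168, 0.986, -0.0, -0.001]
contact_force: [0.2, -0.3, 0.7]
opening: 0.585
```

Request:
move_arm([
  [[0,0,0,0,0,0,0.03],[0,0,0,0,0,0,0.01],[0,0,0,0,0,0,0.005],[0,0,0,0,0,0,0.005],[0,0,0,0,0,0,0.005]],
], force=40)

```text
time: 4.45
eef_pos: [0.4415, 0.2783, 0.0312]
tcp_rot: [-0.168, 0.986, 0.0, 0.0]
contact_force: [-0.4, 0.2, 5.1]
opening: 0.184
```

Request:
move_arm([
  [[0,0,0,0,0,-0.03,0.005],[0,0,0,0,0,-0.06,0.005],[0,0,0,0,0,-0.09,0.005],[0,0,0,0,0,-0.11,0.005],[0,0,0,0,0,-0.11,0.005]],
])

```text
time: 5.08
eef_pos: [0.442, 0.2785, 0.1422]
tcp_rot: [-0.168, 0.986, 0.0, 0.002]
contact_force: [-1.3, -0.2, -2.3]
opening: 0.184
```

Run:
```python
from h import *
st=get_state(); print(st["contact_force"],st["opening"],st["eef_pos"])
im=read_camera("wrist"); cv2.imwrite("pics/w2.png",im[:,:,::-1])
to([.6645,-.0335,.14],84)
```

```text
[-1.28102494 -0.23863724 -2.2886013 ] 0.18445667109032998 [0.44204567 0.27846949 0.14221917]
turn [1.000e-02 3.000e-02 2.532e+01] shift [-0.1077 -0.368   0.0008] |d| 0.383 t 5.125
```

View pics/w2.png

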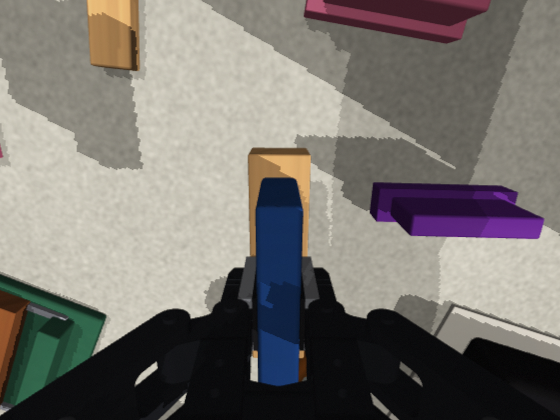

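Run:
```python
from h import *
st=get_state(); C=cam("wrist",st); R0=R.from_quat(st["tcp_rot"]).as_matrix()
for px,dz in [((249,154),-.009),((309,154),-.009),((259,180),.036),((302,180),.036),((256,206),.036),((302,206),.036)]:
    print(px,((atz(C,px,st["eef_pos"][2]+dz)[0]-st["eef_pos"])@R0).round(4))
```

```text
(249, 154) [ 0.0553 -0.013   0.009 ]
(309, 154) [0.0553 0.0135 0.009 ]
(259, 180) [ 0.054  -0.0062 -0.036 ]
(302, 180) [ 0.0541  0.0075 -0.036 ]
(256, 206) [ 0.0454 -0.0073 -0.036 ]
(302, 206) [ 0.0454  0.0077 -0.036 ]
```

Request:
move_arm([
  [[0,0,5,-0.018,-0.061,0,0.005],[0,0,10,-0.036,-0.122,0,0.005],[0,0,15,-0.054,-0.184,0,0.005],[0,0,20,-0.07,-0.24,0,0.005],[0,0,25.3,-0.085,-0.29,0,0.005]],
])

```text
time: 5.75
eef_pos: [0.617, 0.0304, 0.1381]
tcp_rot: [0.054, 0.999, 0.0, -0.002]
contact_force: [-0.0, 0.7, -0.7]
opening: 0.184
```

Run:
```python
from h import *
to([.6645,-.0335,.14],84)
```

```text
turn [ 0.02 -0.19 -0.23] shift [-0.0541 -0.0584 -0.0021] |d| 0.08 t 5.75
```

Request:
move_arm([
  [[0,0,0,-0.02,-0.023,-0.001,0.005],[0,0,0,-0.042,-0.046,-0.002,0.005],[0,0,-0.2,-0.054,-0.0584,-0.002,0.005],[0,0,-0.2,-0.054,-0.0584,-0.002,0.005],[0,0,-0.2,-0.054,-0.0584,-0.002,0.005]],
])

```text
time: 6.38
eef_pos: [0.6635, -0.0324, 0.1391]
tcp_rot: [0.052, 0.999, 0.001, -0.003]
contact_force: [0.6, -0.3, -1.4]
opening: 0.182
```

Run:
```python
from h import *
st=get_state(); im=read_camera("wrist"); cv2.imwrite("pics/w3.png",im[:,:,::-1])
C=cam("wrist",st); print(st["eef_pos"])
im=read_camera("top"); cv2.imwrite("pics/t3.png",cv2.resize(im[130:250,190:380,::-1],None,fx=4,fy=4,interpolation=cv2.INTER_CUBIC))
to([.6645,-.0335,.043],84)
```

```text
[ 0.66347296 -0.03239017  0.13907469]
turn [ 0.04 -0.24  0.05] shift [-0.0013 -0.0012  0.0967] |d| 0.097 t 6.475
```

View pics/w3.png

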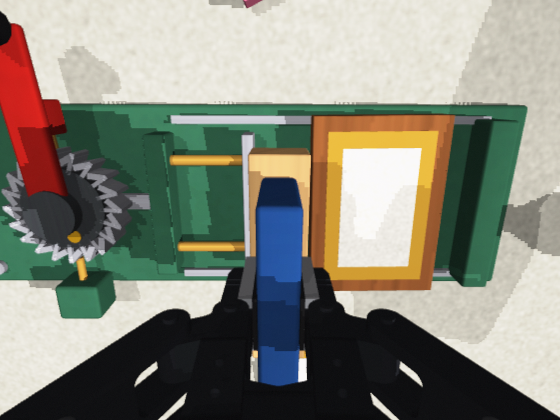

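View pics/t3.png

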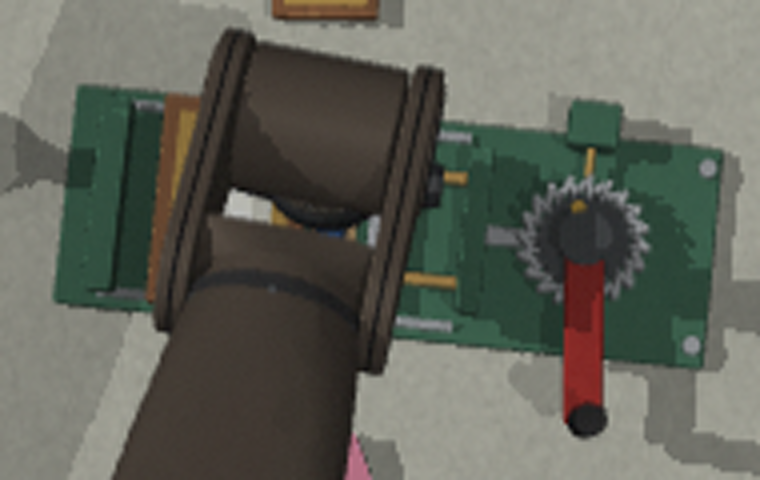

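Run:
```python
from h import *
st=get_state(); C=cam("wrist",st); R0=R.from_quat(st["tcp_rot"]).as_matrix()
for n,px,z in [("plate",(253,140),.036),("plate",(249,240),.036),("panelnear",(313,118),.032),("panelnear",(313,240),.032),("panelfar",(452,118),.032),("panelfar",(432,290),.032)]:
    print(n,((atz(C,px,z)[0]-st["eef_pos"])@R0).round(4))
```

```text
plate [ 0.0502 -0.0184  0.1039]
plate [-0.0263 -0.0231  0.1036]
panelnear [0.0651 0.024  0.108 ]
panelnear [-0.0279  0.0268  0.1076]
panelfar [0.0651 0.122  0.108 ]
panelfar [-0.0725  0.1265  0.1075]
```

Request:
move_arm([
  [[0,-0.2,0,-0.001,0.001,0.025,0.005],[0,-0.2,0,-0.001,0.001,0.05,0.005],[0,-0.2,0,-0.001,0.001,0.07,0.005],[0,-0.2,0,-0.001,0.001,0.085,0.005],[0,-0.2,0,-0.001,0.001,0.092,0.005]],
])

```text
time: 7.1
eef_pos: [0.664, -0.031, 0.0467]
tcp_rot: [0.052, 0.999, 0.0, -0.001]
contact_force: [0.2, -0.4, -2.3]
opening: 0.183
```

Run:
```python
from h import *
st=get_state(); print(st["eef_pos"],st["contact_force"]);im=read_camera("wrist"); cv2.imwrite("pics/w4.png",im[:,:,::-1])
to([st["eef_pos"][0],st["eef_pos"][1],.0425],84)
```

```text
[ 0.6640135  -0.03101413  0.04668366] [ 0.22034766 -0.39057729 -2.31206717]
turn [ 0.04 -0.14  0.05] shift [-0.0002  0.0001  0.0037] |d| 0.004 t 7.15
```

View pics/w4.png

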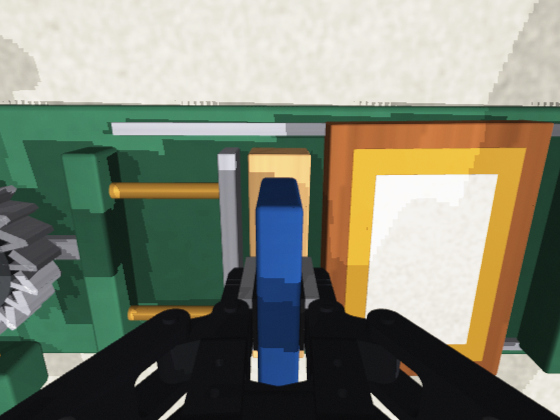

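Request:
move_arm([
  [[0,0,0,0,0,0.002,0.005],[0,0,0,0,0,0.0035,0.005],[0,0,0,0,0,0.0035,0.005],[0,0,0,0,0,0.0035,0.03],[0,0,0,0,0,0.0035,0.04]],
])

```text
time: 7.78
eef_pos: [0.6642, -0.0311, 0.0433]
tcp_rot: [0.052, 0.999, 0.0, -0.001]
contact_force: [0.2, -1.2, -0.5]
opening: 0.469
```

Request:
move_arm([
  [[0,0,0,0,0,0,0.04],[0,0,0,0,0,-0.005,0.04],[0,0,0,0,0,-0.025,0.04],[0,0,0,0,0,-0.06,0.04],[0,0,0,0,0,-0.1,0.04]],
])

```text
time: 8.4
eef_pos: [0.6643, -0.0312, 0.1454]
tcp_rot: [0.052, 0.999, 0.0, -0.001]
contact_force: [1.2, -0.2, -0.3]
opening: 0.468
```

Run:
```python
from h import *
st=get_state(); print(st["eef_pos"],st["contact_force"]);im=read_camera("wrist"); cv2.imwrite("pics/w5.png",im[:,:,::-1])
```

```text
[ 0.66427488 -0.03122905  0.14535412] [ 1.18073649 -0.174721   -0.30876575]
```

View pics/w5.png

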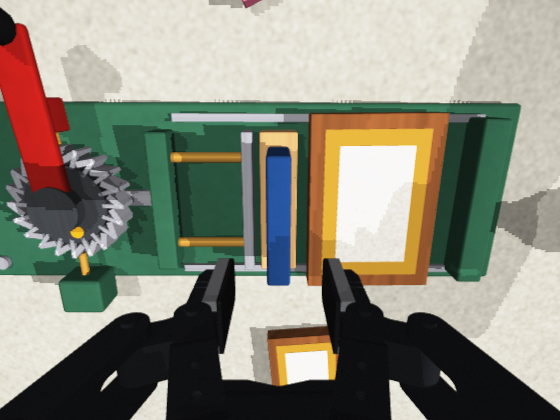

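Run:
```python
from h import *
to([.529,-.187,.17],87)
```

```text
turn [-0.04  0.6  -2.94] shift [ 0.1221 -0.1687 -0.0181] |d| 0.209 t 8.45
```

Request:
move_arm([
  [[0,0,-1,0.03,-0.042,-0.018,0.04],[0,0,-2,0.06,-0.084,-0.018,0.04],[0,0,-3,0.09,-0.126,-0.018,0.04],[0,0.6,-3,0.122,-0.1687,-0.018,0.04],[0,0.6,-3,0.122,-0.1687,-0.018,0.04]],
])

```text
time: 9.07
eef_pos: [0.5277, -0.1894, 0.1714]
tcp_rot: [0.028, 1.0, -0.001, 0.001]
contact_force: [0.9, 1.5, 0.6]
opening: 0.47
```

Run:
```python
from h import *
st=get_state(); print(st["eef_pos"],st["contact_force"]);im=read_camera("wrist"); cv2.imwrite("pics/w6.png",im[:,:,::-1])
C=cam("wrist",st)
print([(d["centre"],d["p"],atz(C,d["centre"],.08)) for d in pinpoint("wrist","handle")])
print([(d["centre"],d["p"],atz(C,d["centre"],.018)) for d in pinpoint("wrist","wheel_axis")])
read_camera("top");T=cam("top")
print([(d["centre"],d["p"],atz(T,d["centre"],.012)) for d in pinpoint("top","panel")])
for q in ["block","panel"]: print(q,[(d["centre"],d["p"]) for d in cut_out("top",q)])
```

```text
[ 0.52773285 -0.18937461  0.17137793] [0.8991973  1.52044004 0.59477246]
[([276.5, 208.8], 0.74, array([[ 0.52465728, -0.19109619,  0.08      ]]))]
[]
[([247.0, 179.6], 0.94, array([[0.67936778, 0.04388989, 0.012     ]])), ([270.0, 118.2], 0.88, array([[ 0.84717125, -0.01827835,  0.012     ]])), ([268.4, 268.4], 0.8, array([[ 0.44081227, -0.01379001,  0.012     ]]))]
block [([111.7, 282.0], 0.87), ([150.4, 326.8], 0.86), ([272.0, 183.2], 0.65), ([132.0, 152.4], 0.16)]
panel [([247.0, 180.5], 0.86), ([268.3, 269.3], 0.76), ([269.4, 114.8], 0.7), ([312.4, 182.8], 0.43)]
```

View pics/w6.png

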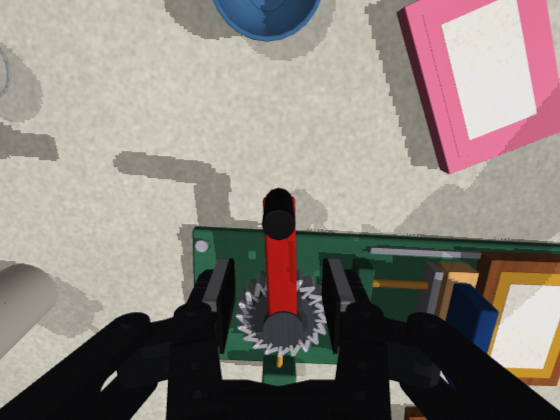

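Run:
```python
from h import *
st=get_state(); C=cam("wrist",st)
print(atz(C,(279,221),.108),atz(C,(283,327),.052))
to([.527,-.189,.064],87)
```

```text
[[ 0.52534003 -0.18593571  0.108     ]] [[ 0.646551  -0.1881753  0.052    ]]
turn [-0.04  0.02  0.16] shift [ 0.0027 -0.0029  0.1061] |d| 0.106 t 9.425
```

Request:
move_arm([
  [[0,0,0,0.001,0.001,0.03,0.04],[0,0,0,0.001,0.001,0.06,0.04],[0,0,0,0.001,0.001,0.085,0.04],[0,0,0,0.001,0.001,0.105,0.04],[0,0,0,0.001,0.001,0.105,0.04]],
])

```text
time: 10.05
eef_pos: [0.5279, -0.1838, 0.0631]
tcp_rot: [0.024, 1.0, 0.001, -0.002]
contact_force: [-0.4, -0.7, -0.4]
opening: 0.469
```

Run:
```python
from h import *
st=get_state(); print(st["eef_pos"],st["contact_force"]);im=read_camera("wrist"); cv2.imwrite("pics/w7.png",im[:,:,::-1])
im=read_camera("scene"); cv2.imwrite("pics/s7.png",cv2.resize(im[100:320,170:400,::-1],None,fx=3,fy=3))
```

```text
[ 0.52788326 -0.1837674   0.06310727] [-0.44783692 -0.72496013 -0.37474551]
```

View pics/w7.png

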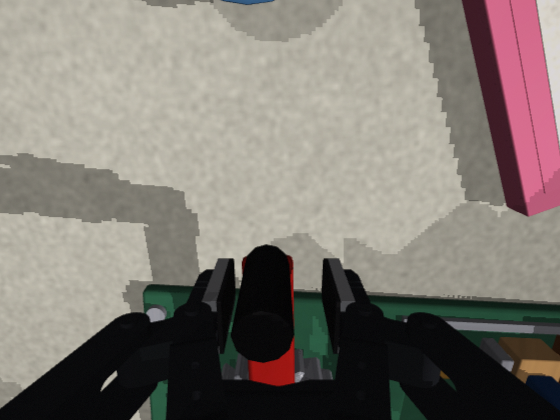

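View pics/s7.png

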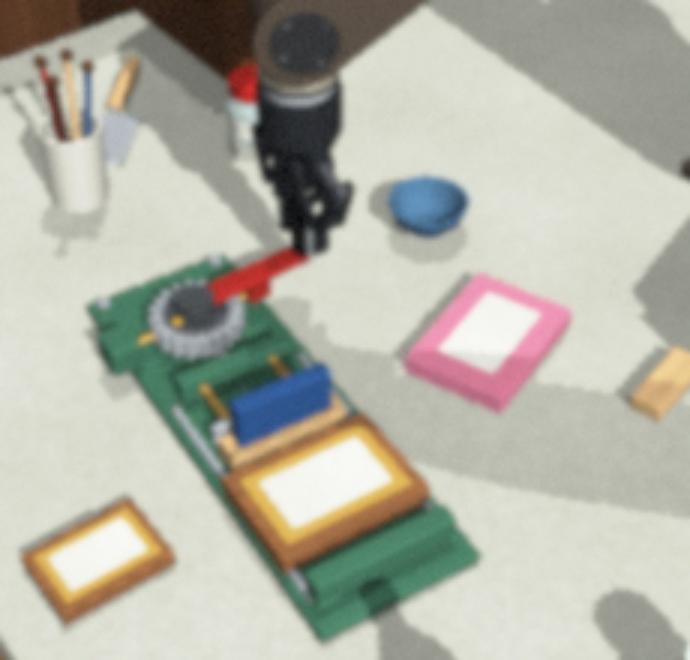

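```bash
cat >> h.py <<'E'
HUB=np.array([.6475,-.191])
def Lnow(st):
    d=np.array(st["eef_pos"][:2])-HUB; a=np.arctan2(d[1],d[0])%(2*np.pi); return a-2.437,np.linalg.norm(d)
def swing(Ls,hand=.03,z=.064):
    st=get_state(); R0=R.from_quat(st["tcp_rot"]).as_matrix(); p0=np.array(st["eef_pos"])
    l,r=Lnow(st); a=2.437+l; t=np.array([-np.sin(a),np.cos(a)]); f=np.array(st["contact_force"])
    print("t",round(st["time"],2),"L",round(l,3),"r",round(r,4),"Ft",round(f[:2]@t,2),"Fr",round(f[:2]@[np.cos(a),np.sin(a)],2),"Fz",round(f[2],2),"open mm",round(st["opening"]*85.4,1))
    rows=[]
    for L in Ls:
        a=2.437+L; p=np.r_[HUB+.12*np.array([np.cos(a),np.sin(a)]),z]
        y=np.array([np.sin(a),-np.cos(a),0]); zz=np.array([0,0,-1.]); Rt=np.c_[np.cross(y,zz),y,zz]
        rv=np.degrees(R.from_matrix(R0.T@Rt).as_rotvec()); d=R0.T@(p-p0)
        rows.append([*[round(float(v),1) for v in rv],*[round(float(v),4) for v in d],hand])
    print([rows])
E
python3 -c "
from h import *
swing([.58,.48,.37,.26,.15])"
```

```text
t 10.15 L 0.653 r 0.1182 Ft 0.51 Fr 0.76 Fz -0.22 open mm 40.2
[[[-0.0, 0.0, 4.4, 0.0015, 0.0087, 0.0015, 0.03], [-0.0, 0.0, 10.1, -0.0, 0.0206, 0.0015, 0.03], [-0.0, 0.1, 16.4, -0.0031, 0.0335, 0.0015, 0.03], [-0.0, 0.1, 22.7, -0.0075, 0.0459, 0.0015, 0.03], [-0.0, 0.1, 29.0, -0.0132, 0.0578, 0.0015, 0.03]]]
```

Request:
move_arm([
  [[0,0,4.4,0.0015,0.0087,0.001,0.03],[0,0,10.1,0,0.0206,0.001,0.03],[0,0,16.4,-0.0031,0.0335,0.001,0.03],[0,0,22.7,-0.0075,0.0459,0.001,0.03],[0,0,29,-0.0132,0.0578,0.001,0.03]],
])

```text
time: 10.78
eef_pos: [0.5465, -0.1292, 0.0664]
tcp_rot: [0.275, 0.962, -0.002, 0.002]
contact_force: [-0.1, -1.0, 0.3]
opening: 0.351
```

```bash
python3 -c "
from h import *
swing([.1,.06,.03,0,-.02])"
```

```text
t 10.78 L 0.156 r 0.1184 Ft 0.91 Fr -0.44 Fz 0.32 open mm 30.0
[[[-0.2, 0.3, 2.7, 0.0015, 0.0067, 0.0024, 0.03], [-0.2, 0.3, 5.0, 0.0011, 0.0115, 0.0024, 0.03], [-0.2, 0.3, 6.8, 0.0008, 0.015, 0.0024, 0.03], [-0.2, 0.3, 8.5, 0.0003, 0.0186, 0.0024, 0.03], [-0.2, 0.3, 9.6, -0.0001, 0.021, 0.0023, 0.03]]]
```

Request:
move_arm([
  [[0,0.2,2.7,0.0015,0.0067,0.002,0.03],[0,0.2,5,0.0011,0.0115,0.002,0.03],[0,0.2,6.8,0.0008,0.015,0.002,0.03],[0,0.2,8.5,0.0003,0.0186,0.002,0.03],[0,0.2,9.6,-0.0001,0.021,0.002,0.03]],
])

```text
time: 11.4
eef_pos: [0.5581, -0.1113, 0.0648]
tcp_rot: [0.355, 0.935, -0.002, 0.001]
contact_force: [-0.6, -0.8, -0.2]
opening: 0.351
```

```bash
python3 -c "
from h import *
swing([.1,.22,.34,.46,.58])
im=read_camera('wrist'); cv2.imwrite('pics/w8.png',im[:,:,::-1])"
```

```text
t 11.4 L -0.023 r 0.1198 Ft 1.0 Fr -0.06 Fz -0.15 open mm 30.0
[[[-0.1, 0.2, -6.9, -0.0006, -0.0147, 0.0008, 0.03], [-0.2, 0.2, -13.8, -0.0032, -0.0289, 0.0008, 0.03], [-0.2, 0.1, -20.7, -0.0075, -0.0426, 0.0009, 0.03], [-0.2, 0.1, -27.5, -0.0134, -0.0558, 0.0009, 0.03], [-0.2, 0.1, -34.4, -0.0208, -0.0681, 0.001, 0.03]]]
```

View pics/w8.png

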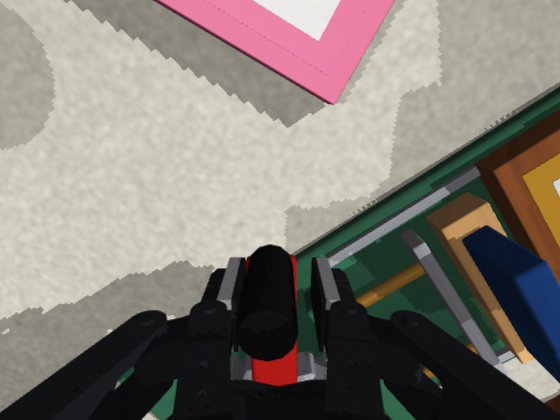

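Request:
move_arm([
  [[0,0,-6.9,-0.0006,-0.0147,0.001,0.03],[0,0,-13.8,-0.0032,-0.0289,0.001,0.03],[0,0,-20.7,-0.0075,-0.0426,0.001,0.03],[0,0,-27.5,-0.0134,-0.0558,0.001,0.03],[0,0,-34.4,-0.0208,-0.0681,0.001,0.03]],
])

```text
time: 12.08
eef_pos: [0.5286, -0.1731, 0.0635]
tcp_rot: [0.061, 0.998, 0.001, 0.0]
contact_force: [0.8, 2.7, 0.4]
opening: 0.352
```

```bash
python3 -c "
from h import *
swing([.68,.8,.92,1.04,1.15])"
```

```text
t 12.07 L 0.555 r 0.1203 Ft -2.82 Fr -0.34 Fz 0.44 open mm 30.1
[[[0.2, 0.0, -5.6, -0.0008, -0.0149, -0.0005, 0.03], [0.1, 0.0, -12.5, -0.003, -0.0292, -0.0006, 0.03], [0.1, 0.0, -19.4, -0.007, -0.043, -0.0006, 0.03], [0.1, 0.1, -26.2, -0.0126, -0.0563, -0.0006, 0.03], [0.1, 0.1, -32.5, -0.019, -0.0678, -0.0007, 0.03]]]
```

Request:
move_arm([
  [[0,0,-5.6,-0.0008,-0.0149,-0.0005,0.03],[0,0,-12.5,-0.003,-0.0292,-0.0005,0.03],[0,0,-19.4,-0.007,-0.043,-0.0005,0.03],[0,0,-26.2,-0.0126,-0.0563,-0.0005,0.03],[0,0,-32.5,-0.019,-0.0678,-0.0005,0.03]],
])

```text
time: 12.7
eef_pos: [0.5378, -0.2403, 0.063]
tcp_rot: [-0.222, 0.975, 0.005, -0.001]
contact_force: [-3.1, 11.1, 4.3]
opening: 0.356
```

```bash
python3 -c "
from h import *
swing([1.18,1.2,1.22,1.22,1.22])"
```

```text
t 12.7 L 1.127 r 0.1203 Ft -11.37 Fr -1.7 Fz 4.26 open mm 30.4
[[[0.6, 0.0, -1.6, -0.0003, -0.0063, -0.001, 0.03], [0.6, 0.0, -2.7, -0.0004, -0.0087, -0.0011, 0.03], [0.6, 0.0, -3.9, -0.0005, -0.0111, -0.0011, 0.03], [0.6, 0.0, -3.9, -0.0005, -0.0111, -0.0011, 0.03], [0.6, 0.0, -3.9, -0.0005, -0.0111, -0.0011, 0.03]]]
```

Run:
```python
from h import *
im=read_camera("scene"); cv2.imwrite("pics/s9.png",cv2.resize(im[130:320,170:360,::-1],None,fx=4,fy=4,interpolation=cv2.INTER_CUBIC)[:600])
im=read_camera("top"); cv2.imwrite("pics/t9.png",cv2.resize(im[130:250,190:380,::-1],None,fx=4,fy=4,interpolation=cv2.INTER_CUBIC))
swing([1.2])
```

```text
t 12.8 L 1.137 r 0.1204 Ft -4.02 Fr 0.67 Fz 2.6 open mm 30.3
[[[0.4, 0.0, -2.9, -0.0005, -0.0076, -0.0011, 0.03]]]
```

View pics/s9.png

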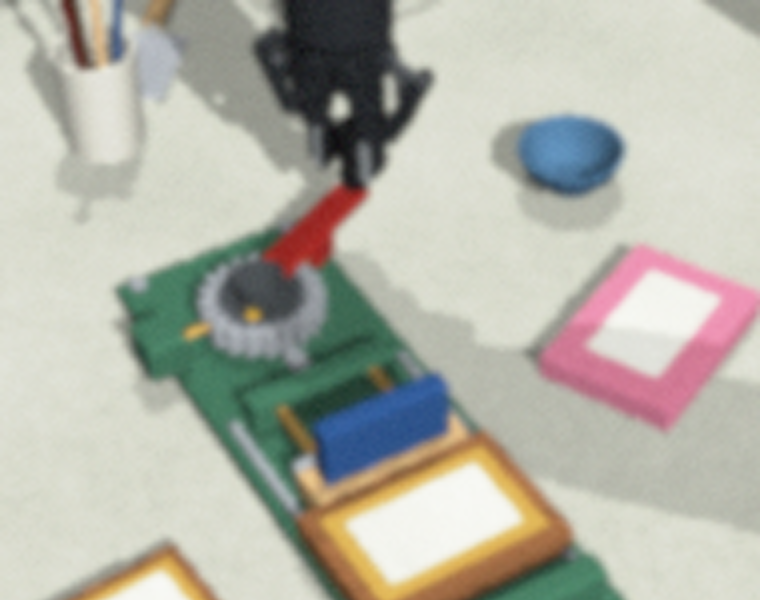

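View pics/t9.png

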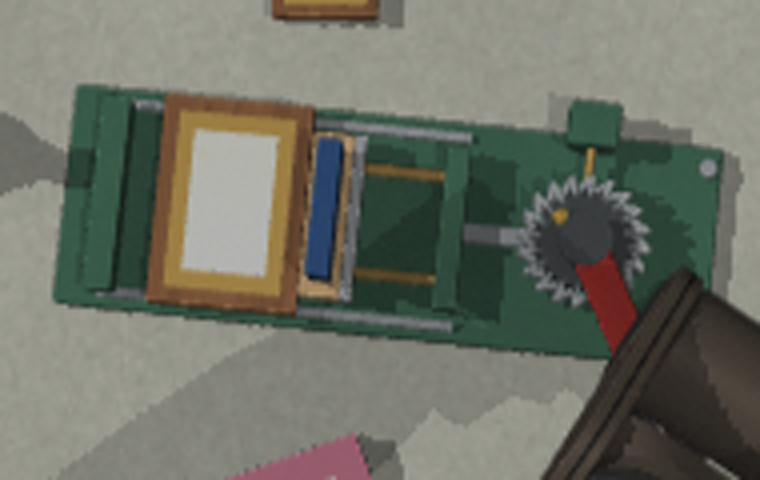

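```bash
python3 -c "
from h import *
swing([1.05,.93,.80,.67,.54])"
```

```text
t 12.8 L 1.137 r 0.1204 Ft -4.02 Fr 0.67 Fz 2.6 open mm 30.3
[[[0.4, -0.0, 5.7, -0.001, 0.0104, -0.0009, 0.03], [0.4, -0.0, 12.6, -0.0033, 0.0246, -0.0008, 0.03], [0.4, -0.1, 20.1, -0.0077, 0.0396, -0.0007, 0.03], [0.4, -0.1, 27.5, -0.014, 0.0538, -0.0006, 0.03], [0.4, -0.1, 35.0, -0.022, 0.0672, -0.0005, 0.03]]]
```

Request:
move_arm([
  [[0.4,0,5.7,-0.001,0.0104,-0.001,0.03],[0.4,0,12.6,-0.0033,0.0246,-0.001,0.03],[0.4,0,20.1,-0.0077,0.0396,-0.001,0.03],[0.4,0,27.5,-0.014,0.0538,-0.001,0.03],[0.4,0,35,-0.022,0.0672,0,0.03]],
])

```text
time: 13.42
eef_pos: [0.5294, -0.1716, 0.0638]
tcp_rot: [0.085, 0.996, -0.001, -0.0]
contact_force: [1.1, -4.9, 2.3]
opening: 0.353
```

```bash
python3 -c "
from h import *
swing([.42,.3,.18,.06,-.03])"
```

```text
t 13.43 L 0.542 r 0.1197 Ft 4.67 Fr -1.9 Fz 2.32 open mm 30.1
[[[-0.1, -0.0, 6.6, -0.0005, 0.0146, -0.0003, 0.03], [-0.1, -0.0, 13.4, -0.003, 0.0288, -0.0003, 0.03], [-0.1, -0.0, 20.3, -0.0072, 0.0425, -0.0003, 0.03], [-0.1, -0.0, 27.2, -0.013, 0.0557, -0.0003, 0.03], [-0.1, -0.0, 32.3, -0.0183, 0.0651, -0.0003, 0.03]]]
```

Request:
move_arm([
  [[0,0,6.6,-0.0005,0.0146,0,0.03],[0,0,13.4,-0.003,0.0288,0,0.03],[0,0,20.3,-0.0072,0.0425,0,0.03],[0,0,27.2,-0.013,0.0557,0,0.03],[0,0,32.3,-0.0183,0.0651,0,0.03]],
])

```text
time: 14.05
eef_pos: [0.5576, -0.1124, 0.0636]
tcp_rot: [0.36, 0.933, -0.003, -0.001]
contact_force: [-0.1, -0.2, -0.5]
opening: 0.353
```

```bash
python3 -c "
from h import *
swing([.08,.18,.28,.38,.48])"
```

```text
t 14.05 L -0.013 r 0.1194 Ft 0.18 Fr -0.07 Fz -0.53 open mm 30.2
[[[-0.4, 0.0, -6.4, -0.0001, -0.0112, -0.0004, 0.03], [-0.4, 0.0, -12.1, -0.0021, -0.023, -0.0003, 0.03], [-0.4, 0.0, -17.8, -0.0052, -0.0346, -0.0002, 0.03], [-0.4, -0.0, -23.6, -0.0094, -0.0459, -0.0001, 0.03], [-0.4, -0.0, -29.3, -0.0147, -0.0566, -0.0001, 0.03]]]
```

Second tightening stroke, slower, checking the force.

Request:
move_arm([
  [[-0.4,0,-6.4,-0.0001,-0.0112,0,0.03],[-0.4,0,-12.1,-0.0021,-0.023,0,0.03],[-0.4,0,-17.8,-0.0052,-0.0346,0,0.03],[-0.4,0,-23.6,-0.0094,-0.0459,0,0.03],[-0.4,0,-29.3,-0.0147,-0.0566,0,0.03]],
])

```text
time: 14.68
eef_pos: [0.5309, -0.1629, 0.0638]
tcp_rot: [0.111, 0.994, 0.002, 0.0]
contact_force: [0.6, 2.6, -0.5]
opening: 0.355
```

```bash
python3 -c "
from h import *
swing([.54,.6,.66,.72,.78])"
```

```text
t 14.68 L 0.468 r 0.12 Ft -2.72 Fr -0.01 Fz -0.55 open mm 30.3
[[[0.2, 0.0, -3.3, -0.0001, -0.0086, -0.0002, 0.03], [0.2, 0.0, -6.7, -0.0008, -0.0158, -0.0003, 0.03], [0.2, 0.0, -10.2, -0.0018, -0.0229, -0.0003, 0.03], [0.2, 0.0, -13.6, -0.0033, -0.0299, -0.0003, 0.03], [0.2, 0.1, -17.1, -0.0052, -0.0369, -0.0003, 0.03]]]
```

Request:
move_arm([
  [[0.2,0,-3.3,-0.0001,-0.0086,0,0.03],[0.2,0,-6.7,-0.0008,-0.0158,0,0.03],[0.2,0,-10.2,-0.0018,-0.0229,0,0.03],[0.2,0,-13.6,-0.0033,-0.0299,0,0.03],[0.2,0,-17.1,-0.0052,-0.0369,0,0.03]],
])

```text
time: 15.3
eef_pos: [0.5276, -0.1984, 0.0636]
tcp_rot: [-0.039, 0.999, 0.002, 0.0]
contact_force: [-0.9, 3.7, 2.9]
opening: 0.356
```

```bash
python3 -c "
from h import *
swing([.85,.92,.99,1.06,1.13])"
```

```text
t 15.3 L 0.766 r 0.1201 Ft -3.78 Fr 0.62 Fz 2.9 open mm 30.4
[[[0.2, 0.0, -3.9, -0.0004, -0.0101, -0.0005, 0.03], [0.2, 0.0, -7.9, -0.0013, -0.0184, -0.0005, 0.03], [0.2, 0.0, -11.9, -0.0027, -0.0267, -0.0005, 0.03], [0.2, 0.0, -15.9, -0.0047, -0.0348, -0.0005, 0.03], [0.2, 0.0, -19.9, -0.0073, -0.0428, -0.0006, 0.03]]]
```

Request:
move_arm([
  [[0.2,0,-3.9,-0.0004,-0.0101,-0.0005,0.03],[0.2,0,-7.9,-0.0013,-0.0184,-0.0005,0.03],[0.2,0,-11.9,-0.0027,-0.0267,-0.0005,0.03],[0.2,0,-15.9,-0.0047,-0.0348,-0.0005,0.03],[0.2,0,-19.9,-0.0073,-0.0428,-0.0005,0.03]],
])

```text
time: 15.92
eef_pos: [0.5369, -0.2379, 0.0633]
tcp_rot: [-0.212, 0.977, 0.003, -0.001]
contact_force: [-3.3, 5.1, 3.2]
opening: 0.352
```

Run:
```python
from h import *
swing([1.2])
im=read_camera("top"); cv2.imwrite("pics/t10.png",cv2.resize(im[130:250,190:380,::-1],None,fx=4,fy=4,interpolation=cv2.INTER_CUBIC))
swing([1.17,1.2,1.23,1.23,1.23])
```

```text
t 15.93 L 1.106 r 0.1202 Ft -5.95 Fr 1.05 Fz 3.16 open mm 30.0
[[[0.4, -0.0, -3.9, -0.0004, -0.0113, -0.0008, 0.03]]]
t 15.97 L 1.12 r 0.1204 Ft -2.57 Fr 0.41 Fz -0.14 open mm 30.2
[[[0.2, -0.0, -2.1, -0.0004, -0.0061, -0.0007, 0.03], [0.2, -0.0, -3.8, -0.0006, -0.0096, -0.0007, 0.03], [0.2, -0.0, -5.5, -0.0009, -0.0132, -0.0007, 0.03], [0.2, -0.0, -5.5, -0.0009, -0.0132, -0.0007, 0.03], [0.2, -0.0, -5.5, -0.0009, -0.0132, -0.0007, 0.03]]]
```

View pics/t10.png

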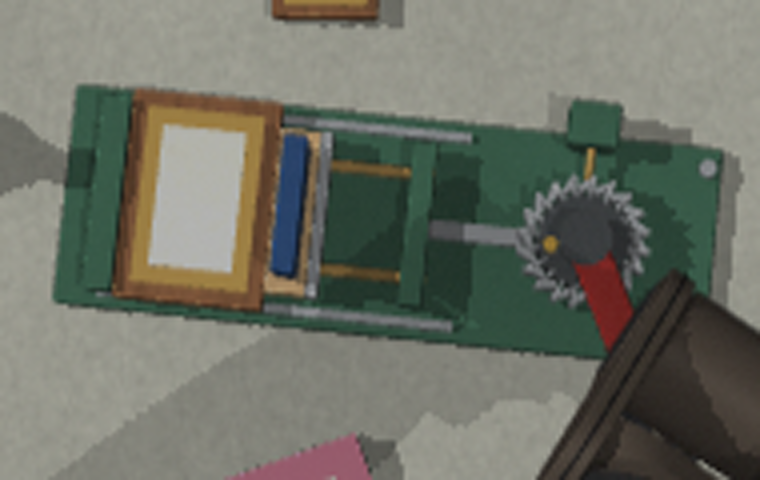

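```bash
python3 -c "
from h import *
swing([1.03,.91,.79,.67,.54])"
```

```text
t 15.97 L 1.12 r 0.1204 Ft -2.57 Fr 0.41 Fz -0.14 open mm 30.2
[[[0.2, -0.1, 5.9, -0.001, 0.0107, -0.0006, 0.03], [0.2, -0.1, 12.8, -0.0033, 0.0249, -0.0005, 0.03], [0.2, -0.1, 19.7, -0.0074, 0.0387, -0.0005, 0.03], [0.2, -0.1, 26.5, -0.013, 0.052, -0.0004, 0.03], [0.2, -0.1, 34.0, -0.0209, 0.0654, -0.0004, 0.03]]]
```

Request:
move_arm([
  [[0.2,0,5.9,-0.001,0.0107,-0.0005,0.03],[0.2,0,12.8,-0.0033,0.0249,-0.0005,0.03],[0.2,0,19.7,-0.0074,0.0387,-0.0005,0.03],[0.2,0,26.5,-0.013,0.052,-0.0005,0.03],[0.2,0,34,-0.0209,0.0654,-0.0005,0.03]],
])

```text
time: 16.6
eef_pos: [0.5295, -0.1767, 0.0642]
tcp_rot: [0.084, 0.996, -0.006, 0.001]
contact_force: [-0.1, -0.5, 0.6]
opening: 0.353
```

```bash
python3 -c "
from h import *
swing([.42,.3,.18,.06,-.03])"
```

```text
t 16.6 L 0.584 r 0.1189 Ft 0.53 Fr 0.01 Fz 0.61 open mm 30.1
[[[-0.7, 0.2, 6.7, 0.0004, 0.0196, -0.0001, 0.03], [-0.7, 0.2, 13.6, -0.0021, 0.0338, -0.0002, 0.03], [-0.7, 0.3, 20.5, -0.0063, 0.0476, -0.0004, 0.03], [-0.7, 0.3, 27.3, -0.0122, 0.0607, -0.0005, 0.03], [-0.6, 0.3, 32.5, -0.0175, 0.0701, -0.0006, 0.03]]]
```

Request:
move_arm([
  [[-0.6,0.2,6.7,0.0004,0.0196,0,0.03],[-0.6,0.2,13.6,-0.0021,0.0338,0,0.03],[-0.6,0.2,20.5,-0.0063,0.0476,0,0.03],[-0.6,0.3,27.3,-0.0122,0.0607,0,0.03],[-0.6,0.3,32.5,-0.0175,0.0701,0,0.03]],
])

```text
time: 17.23
eef_pos: [0.5588, -0.1108, 0.0636]
tcp_rot: [0.361, 0.933, -0.001, 0.001]
contact_force: [-3.7, -7.5, 2.5]
opening: 0.351
```

```bash
python3 -c "
from h import *
swing([.06,.1,.14,.18,.22])"
```

```text
t 17.23 L -0.03 r 0.1196 Ft 8.02 Fr -2.24 Fz 2.49 open mm 30.0
[[[-0.1, 0.1, -5.4, -0.0001, -0.0108, -0.0004, 0.03], [-0.1, 0.1, -7.7, -0.0006, -0.0156, -0.0004, 0.03], [-0.1, 0.1, -10.0, -0.0014, -0.0203, -0.0004, 0.03], [-0.1, 0.1, -12.3, -0.0023, -0.025, -0.0004, 0.03], [-0.1, 0.1, -14.6, -0.0034, -0.0297, -0.0004, 0.03]]]
```

Request:
move_arm([
  [[0,0,-5.4,-0.0001,-0.0108,0,0.03],[0,0,-7.7,-0.0006,-0.0156,0,0.03],[0,0,-10,-0.0014,-0.0203,0,0.03],[0,0,-12.3,-0.0023,-0.025,0,0.03],[0,0,-14.6,-0.0034,-0.0297,0,0.03]],
])

```text
time: 17.85
eef_pos: [0.5421, -0.1342, 0.0637]
tcp_rot: [0.24, 0.971, -0.0, 0.002]
contact_force: [1.7, 1.7, -0.8]
opening: 0.352
```

```bash
python3 -c "
from h import *
swing([.26,.3,.34,.38,.40])"
```

```text
t 17.85 L 0.21 r 0.1197 Ft -2.27 Fr -0.72 Fz -0.79 open mm 30.1
[[[0.0, 0.2, -2.3, 0.0002, -0.006, -0.0003, 0.03], [0.0, 0.2, -4.6, -0.0001, -0.0107, -0.0003, 0.03], [0.0, 0.2, -6.8, -0.0006, -0.0155, -0.0004, 0.03], [0.0, 0.2, -9.1, -0.0012, -0.0203, -0.0004, 0.03], [0.0, 0.2, -10.3, -0.0016, -0.0226, -0.0004, 0.03]]]
```

Request:
move_arm([
  [[0,0,-2.3,0,-0.006,0,0.03],[0,0,-4.6,0,-0.0107,0,0.03],[0,0,-6.8,-0.0006,-0.0155,0,0.03],[0,0,-9.1,-0.0012,-0.0203,0,0.03],[0,0,-10.3,-0.0016,-0.0226,0,0.03]],
])

```text
time: 18.48
eef_pos: [0.5339, -0.153, 0.0636]
tcp_rot: [0.153, 0.988, 0.002, 0.003]
contact_force: [5.3, 8.4, -0.1]
opening: 0.35
```

```bash
python3 -c "
from h import *
swing([.44,.48,.52,.55,.56])"
```

```text
t 18.48 L 0.381 r 0.1198 Ft -9.66 Fr -2.38 Fz -0.07 open mm 29.9
[[[0.3, 0.3, -2.4, 0.0001, -0.007, -0.0004, 0.03], [0.3, 0.3, -4.7, -0.0002, -0.0118, -0.0005, 0.03], [0.3, 0.3, -7.0, -0.0007, -0.0166, -0.0005, 0.03], [0.3, 0.3, -8.7, -0.0011, -0.0201, -0.0005, 0.03], [0.3, 0.3, -9.3, -0.0013, -0.0213, -0.0005, 0.03]]]
```

Request:
move_arm([
  [[0,0,-1,0,-0.002,0,0.03],[0,0,-1,0,-0.002,0,0.03],[0,0,-1,0,-0.002,0,0.03],[0,0,-1,0,-0.002,0,0.03],[0,0,-1,0,-0.002,0,0.03]],
])

```text
time: 19.1
eef_pos: [0.5342, -0.1529, 0.0635]
tcp_rot: [0.145, 0.989, 0.004, 0.004]
contact_force: [3.2, 7.2, -0.1]
opening: 0.35
```

```bash
python3 -c "
from h import *
swing([.43,.46,.48,.48,.48])
im=read_camera('top'); cv2.imwrite('pics/t11.png',cv2.resize(im[130:250,190:380,::-1],None,fx=4,fy=4,interpolation=cv2.INTER_CUBIC))
swing([.43,.45,.46,.46,.46])"
```

```text
t 19.1 L 0.38 r 0.1195 Ft -7.89 Fr -0.77 Fz -0.12 open mm 29.9
[[[0.5, 0.4, -1.0, 0.0005, -0.006, -0.0005, 0.03], [0.5, 0.4, -2.7, 0.0004, -0.0096, -0.0006, 0.03], [0.5, 0.4, -3.8, 0.0003, -0.012, -0.0006, 0.03], [0.5, 0.4, -3.8, 0.0003, -0.012, -0.0006, 0.03], [0.5, 0.4, -3.8, 0.0003, -0.012, -0.0006, 0.03]]]
t 19.15 L 0.38 r 0.1195 Ft -7.24 Fr -0.05 Fz -0.84 open mm 30.0
[[[0.5, 0.4, -1.0, 0.0006, -0.006, -0.0005, 0.03], [0.5, 0.4, -2.1, 0.0005, -0.0084, -0.0006, 0.03], [0.5, 0.4, -2.7, 0.0004, -0.0096, -0.0006, 0.03], [0.5, 0.4, -2.7, 0.0004, -0.0096, -0.0006, 0.03], [0.5, 0.4, -2.7, 0.0004, -0.0096, -0.0006, 0.03]]]
```

View pics/t11.png

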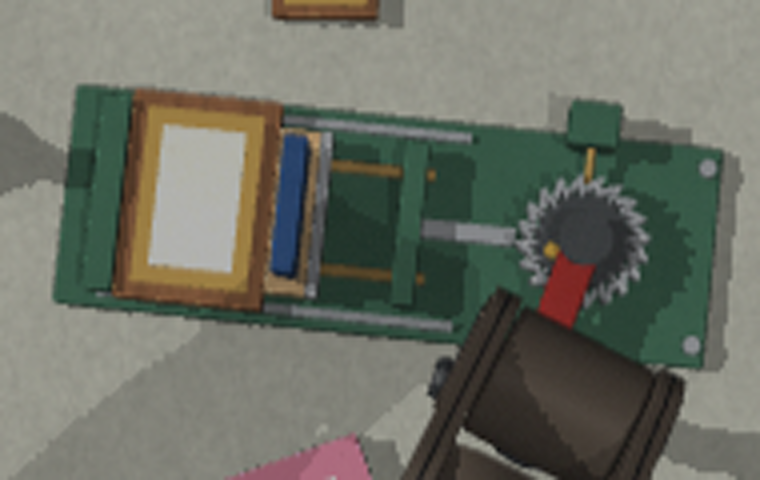

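Request:
move_arm([
  [[0.4,0.4,-1,0.0005,-0.005,-0.0005,0.03],[0.4,0.4,-2.1,0.0005,-0.0075,-0.0005,0.03],[0.4,0.4,-3.3,0.0004,-0.0105,-0.0005,0.03],[0.4,0.4,-3.8,0.0003,-0.012,-0.0005,0.03],[0.4,0.4,-3.8,0.0003,-0.012,-0.0005,0.03]],
])

```text
time: 19.77
eef_pos: [0.5311, -0.1619, 0.0636]
tcp_rot: [0.114, 0.994, 0.003, 0.001]
contact_force: [2.0, 6.4, -0.3]
opening: 0.349
```

```bash
python3 -c "
from h import *
swing([.50,.52,.54,.56,.56])"
```

```text
t 19.77 L 0.46 r 0.12 Ft -6.69 Fr -0.38 Fz -0.31 open mm 29.8
[[[0.4, 0.0, -1.3, -0.0, -0.0048, -0.0005, 0.03], [0.4, 0.0, -2.5, -0.0001, -0.0072, -0.0005, 0.03], [0.4, 0.1, -3.6, -0.0002, -0.0096, -0.0005, 0.03], [0.4, 0.1, -4.8, -0.0004, -0.012, -0.0005, 0.03], [0.4, 0.1, -4.8, -0.0004, -0.012, -0.0005, 0.03]]]
```

Request:
move_arm([
  [[0.4,0,-1.3,0,-0.0048,-0.0005,0.03],[0.4,0,-2.5,-0.0001,-0.0072,-0.0005,0.03],[0.4,0,-3.6,-0.0002,-0.0096,-0.0005,0.03],[0.4,0,-4.8,-0.0004,-0.012,-0.0005,0.03],[0.4,0,-4.8,-0.0004,-0.012,-0.0005,0.03]],
])

```text
time: 20.4
eef_pos: [0.5291, -0.1713, 0.0636]
tcp_rot: [0.073, 0.997, 0.002, 0.001]
contact_force: [1.6, 7.8, 0.1]
opening: 0.351
```

```bash
python3 -c "
from h import *
swing([.58,.60,.62,.64,.64])"
```

```text
t 20.4 L 0.54 r 0.12 Ft -7.97 Fr -0.28 Fz 0.15 open mm 30.0
[[[0.2, 0.1, -1.2, -0.0, -0.0048, -0.0004, 0.03], [0.2, 0.1, -2.4, -0.0001, -0.0072, -0.0004, 0.03], [0.2, 0.1, -3.5, -0.0002, -0.0096, -0.0004, 0.03], [0.2, 0.1, -4.7, -0.0004, -0.012, -0.0004, 0.03], [0.2, 0.1, -4.7, -0.0004, -0.012, -0.0004, 0.03]]]
```

Request:
move_arm([
  [[0.2,0,-1.2,0,-0.0048,-0.0004,0.03],[0.2,0,-2.4,-0.0001,-0.0072,-0.0004,0.03],[0.2,0,-3.5,-0.0002,-0.0096,-0.0004,0.03],[0.2,0,-4.7,-0.0004,-0.012,-0.0004,0.03],[0.2,0,-4.7,-0.0004,-0.012,-0.0004,0.03]],
])

```text
time: 21.02
eef_pos: [0.5278, -0.1806, 0.0636]
tcp_rot: [0.033, 0.999, 0.003, 0.001]
contact_force: [1.1, 8.7, 1.3]
opening: 0.35
```

```bash
python3 -c "
from h import *
swing([.66,.68,.70,.72,.72])"
```

```text
t 21.02 L 0.618 r 0.1201 Ft -8.8 Fr -0.36 Fz 1.33 open mm 29.9
[[[0.3, 0.1, -1.2, -0.0001, -0.005, -0.0005, 0.03], [0.3, 0.1, -2.4, -0.0002, -0.0074, -0.0005, 0.03], [0.3, 0.1, -3.5, -0.0003, -0.0098, -0.0005, 0.03], [0.3, 0.1, -4.7, -0.0005, -0.0122, -0.0005, 0.03], [0.3, 0.1, -4.7, -0.0005, -0.0122, -0.0005, 0.03]]]
```

Request:
move_arm([
  [[0.2,0,-1.2,0,-0.005,-0.0005,0.03],[0.2,0,-2.4,-0.0002,-0.0074,-0.0005,0.03],[0.2,0,-3.5,-0.0003,-0.0098,-0.0005,0.03],[0.2,0,-4.7,-0.0005,-0.0122,-0.0005,0.03],[0.2,0,-4.7,-0.0005,-0.0122,-0.0005,0.03]],
])

```text
time: 21.65
eef_pos: [0.5274, -0.1892, 0.0635]
tcp_rot: [-0.007, 1.0, 0.004, 0.0]
contact_force: [0.7, 10.6, 2.2]
opening: 0.351
```

```bash
python3 -c "
from h import *
swing([.73,.75,.77,.78,.78])"
```

```text
t 21.65 L 0.69 r 0.1201 Ft -10.58 Fr -0.5 Fz 2.18 open mm 30.0
[[[0.5, 0.0, -0.7, -0.0001, -0.0048, -0.0006, 0.03], [0.5, 0.0, -1.8, -0.0002, -0.0072, -0.0006, 0.03], [0.5, 0.0, -3.0, -0.0003, -0.0096, -0.0006, 0.03], [0.5, 0.0, -3.5, -0.0003, -0.0108, -0.0006, 0.03], [0.5, 0.0, -3.5, -0.0003, -0.0108, -0.0006, 0.03]]]
```

Request:
move_arm([
  [[0.4,0,-0.7,0,-0.0048,-0.0006,0.03],[0.4,0,-1.8,-0.0002,-0.0072,-0.0006,0.03],[0.4,0,-3,-0.0003,-0.0096,-0.0006,0.03],[0.4,0,-3.5,-0.0003,-0.0105,-0.0006,0.03],[0.4,0,-3.5,-0.0003,-0.0105,-0.0006,0.03]],
])

```text
time: 22.28
eef_pos: [0.5276, -0.1938, 0.0634]
tcp_rot: [-0.036, 0.999, 0.007, -0.0]
contact_force: [0.8, 16.2, 5.0]
opening: 0.352
```

Request:
move_arm([
  [[0,0,0,0,-0.002,0,0.03],[0,0,0,0,-0.002,0,0.03],[0,0,0,0,-0.002,0,0.03],[0,0,0,0,-0.002,0,0.03],[0,0,0,0,-0.002,0,0.03]],
])

```text
time: 22.9
eef_pos: [0.5277, -0.1921, 0.0633]
tcp_rot: [-0.034, 0.999, 0.011, -0.001]
contact_force: [1.3, 11.4, 3.7]
opening: 0.351
```

```bash
python3 -c "
from h import *
swing([.80,.82,.83,.83,.83])
for i in range(4): read_camera('wrist'); swing([.8])"
```

```text
t 22.9 L 0.714 r 0.1198 Ft -11.38 Fr -1.41 Fz 3.69 open mm 29.9
[[[1.2, -0.0, -1.5, 0.0004, -0.0103, -0.001, 0.03], [1.2, 0.0, -2.7, 0.0003, -0.0127, -0.001, 0.03], [1.2, 0.0, -3.2, 0.0002, -0.0139, -0.001, 0.03], [1.2, 0.0, -3.2, 0.0002, -0.0139, -0.001, 0.03], [1.2, 0.0, -3.2, 0.0002, -0.0139, -0.001, 0.03]]]
t 22.95 L 0.713 r 0.1198 Ft -11.51 Fr -1.11 Fz 4.75 open mm 30.0
[[[1.2, 0.0, -1.5, 0.0004, -0.0103, -0.001, 0.03]]]
t 23.0 L 0.714 r 0.1198 Ft -11.4 Fr -0.66 Fz 3.95 open mm 30.0
[[[1.2, -0.0, -1.5, 0.0004, -0.0103, -0.001, 0.03]]]
t 23.05 L 0.713 r 0.1198 Ft -10.3 Fr -1.44 Fz 4.41 open mm 30.2
[[[1.2, -0.0, -1.5, 0.0004, -0.0104, -0.001, 0.03]]]
t 23.1 L 0.713 r 0.1198 Ft -10.03 Fr -1.01 Fz 5.66 open mm 30.3
[[[1.2, -0.0, -1.5, 0.0003, -0.0104, -0.001, 0.03]]]
```

Run:
```python
from h import *
im=read_camera("scene"); cv2.imwrite("pics/s12.png",cv2.resize(im[130:320,170:360,::-1],None,fx=4,fy=4,interpolation=cv2.INTER_CUBIC)[:600])
im=read_camera("top"); cv2.imwrite("pics/t12.png",cv2.resize(im[130:250,190:380,::-1],None,fx=4,fy=4,interpolation=cv2.INTER_CUBIC))
im=read_camera("wrist"); cv2.imwrite("pics/w12.png",im[:,:,::-1])
print(get_state()["contact_force"],get_state()["wrist_torque"])
```

```text
[ 0.32819923 12.34493719  4.47142618] [ 1.60336634 -0.08201372 -0.00568932]
```

View pics/s12.png

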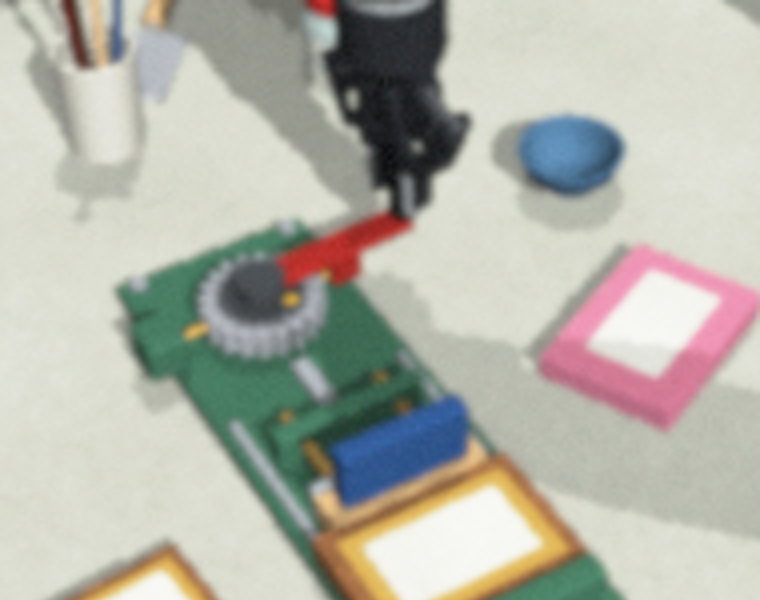

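View pics/t12.png

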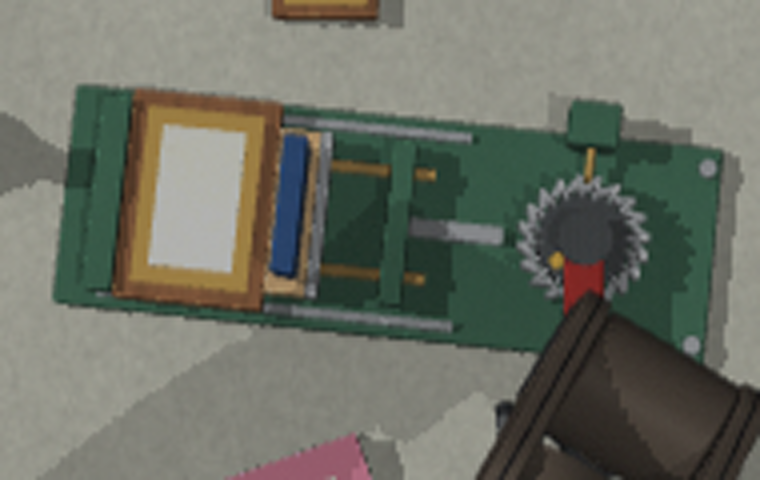

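View pics/w12.png

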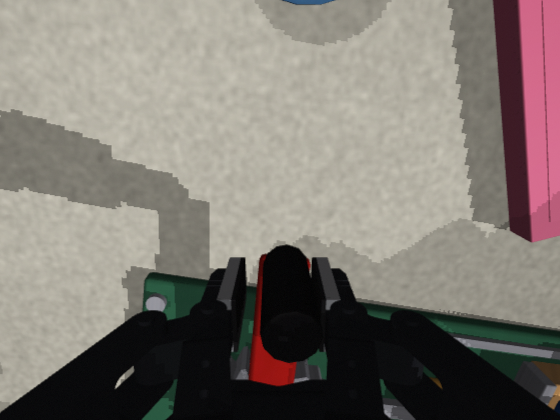

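Request:
move_arm([
  [[0.6,0,0,0,-0.002,-0.0005,0.03],[0.6,0,-0.5,0,-0.003,-0.0005,0.03],[0.6,0,-0.5,0,-0.004,-0.0005,0.03],[0.6,0,-0.5,0,-0.004,-0.0005,0.03],[0.6,0,-0.5,0,-0.004,-0.0005,0.03]],
])

```text
time: 23.88
eef_pos: [0.5278, -0.1923, 0.0633]
tcp_rot: [-0.038, 0.999, 0.009, -0.001]
contact_force: [0.4, 9.9, 3.3]
opening: 0.348
```

```bash
python3 -c "
from h import *
swing([.75])
for i in range(3): read_camera('top'); swing([.8])
print(get_state()['wrist_torque'])"
```

```text
t 23.88 L 0.716 r 0.1198 Ft -9.9 Fr -0.47 Fz 3.29 open mm 29.7
[[[1.0, -0.1, 1.7, 0.0004, -0.0041, -0.0008, 0.03]]]
t 23.93 L 0.716 r 0.1197 Ft -11.0 Fr -0.72 Fz 3.03 open mm 30.2
[[[1.0, -0.0, -1.2, 0.0005, -0.0101, -0.0008, 0.03]]]
t 23.98 L 0.715 r 0.1197 Ft -10.74 Fr 0.06 Fz 3.57 open mm 30.3
[[[1.0, -0.0, -1.2, 0.0005, -0.0101, -0.0009, 0.03]]]
t 24.02 L 0.716 r 0.1197 Ft -10.31 Fr -1.35 Fz 3.75 open mm 29.8
[[[1.0, -0.0, -1.2, 0.0005, -0.0101, -0.0008, 0.03]]]
[ 1.59893846 -0.09551461  0.00525566]
```

Request:
move_arm([
  [[0.6,0,0,0,-0.005,-0.0005,0.03],[0.6,0,-0.6,0,-0.006,-0.0005,0.03],[0.6,0,-1,0,-0.007,-0.0005,0.03],[0.6,0,-1.2,0,-0.0075,-0.0005,0.03],[0.6,0,-1.2,0,-0.0075,-0.0005,0.03]],
])

```text
time: 24.65
eef_pos: [0.5277, -0.1957, 0.0633]
tcp_rot: [-0.047, 0.999, 0.008, -0.002]
contact_force: [-0.7, 11.2, 4.7]
opening: 0.354
```

```bash
python3 -c "
from h import *
swing([.75])
for i in range(3): read_camera('top'); swing([.8])
print(get_state()['wrist_torque'])"
```

```text
t 24.65 L 0.743 r 0.1199 Ft -11.25 Fr 0.26 Fz 4.69 open mm 30.2
[[[0.9, -0.2, 2.8, 0.0001, -0.0008, -0.0007, 0.03]]]
t 24.7 L 0.743 r 0.1199 Ft -12.01 Fr -0.09 Fz 5.02 open mm 30.1
[[[0.9, -0.1, -0.1, 0.0003, -0.0068, -0.0008, 0.03]]]
t 24.75 L 0.743 r 0.1199 Ft -11.69 Fr -0.34 Fz 3.76 open mm 29.8
[[[0.9, -0.1, -0.1, 0.0003, -0.0068, -0.0008, 0.03]]]
t 24.8 L 0.743 r 0.12 Ft -12.2 Fr 1.19 Fz 5.52 open mm 30.2
[[[0.9, -0.1, -0.1, 0.0002, -0.0068, -0.0008, 0.03]]]
[ 1.76690382  0.08600913 -0.05989595]
```

```bash
python3 -c "
from h import *
swing([.69,.61,.53,.43,.32])"
```

```text
t 24.8 L 0.743 r 0.12 Ft -12.2 Fr 1.19 Fz 5.52 open mm 30.2
[[[0.9, -0.2, 6.2, -0.0005, 0.0064, -0.0006, 0.03], [0.9, -0.2, 10.8, -0.0019, 0.0159, -0.0004, 0.03], [0.9, -0.3, 15.4, -0.0041, 0.0252, -0.0003, 0.03], [0.9, -0.3, 21.1, -0.0078, 0.0366, -0.0001, 0.03], [0.9, -0.4, 27.4, -0.0133, 0.0486, 0.0001, 0.03]]]
```

Request:
move_arm([
  [[0.9,0,5,-0.0005,0.0064,-0.0005,0.03],[0.9,-0.2,10.8,-0.0019,0.0159,-0.0004,0.03],[0.9,-0.3,15.4,-0.0041,0.0252,-0.0003,0.03],[0.9,-0.3,21.1,-0.0078,0.0366,-0.0001,0.03],[0.9,-0.4,27.4,-0.0133,0.0486,0,0.03]],
])

```text
time: 25.42
eef_pos: [0.5359, -0.1492, 0.064]
tcp_rot: [0.192, 0.981, -0.004, 0.001]
contact_force: [-5.3, -20.5, -4.4]
opening: 0.351
```

```bash
python3 -c "
from h import *
swing([.24,.15,.06,-.02,-.035])"
```

```text
t 25.43 L 0.346 r 0.1192 Ft 21.02 Fr -2.21 Fz -4.4 open mm 30.0
[[[-0.5, 0.2, 4.5, 0.0005, 0.0127, -0.0001, 0.03], [-0.5, 0.2, 9.7, -0.0008, 0.0234, -0.0002, 0.03], [-0.4, 0.2, 14.8, -0.0031, 0.034, -0.0003, 0.03], [-0.4, 0.3, 19.4, -0.006, 0.0432, -0.0003, 0.03], [-0.4, 0.3, 20.3, -0.0066, 0.0448, -0.0003, 0.03]]]
```

Run:
```python
from h import *
im=read_camera("top"); cv2.imwrite("pics/t13.png",cv2.resize(im[130:250,190:380,::-1],None,fx=4,fy=4,interpolation=cv2.INTER_CUBIC))
im=read_camera("wrist"); cv2.imwrite("pics/w13.png",im[:,:,::-1])
swing([.30,.26,.22,.2,.2])
```

```text
t 25.52 L 0.33 r 0.1195 Ft -0.04 Fr 0.55 Fz -0.3 open mm 30.0
[[[-0.2, 0.1, 1.1, 0.0005, 0.0036, -0.0, 0.03], [-0.2, 0.1, 3.4, 0.0003, 0.0084, -0.0001, 0.03], [-0.2, 0.1, 5.7, -0.0001, 0.0132, -0.0001, 0.03], [-0.2, 0.1, 6.8, -0.0003, 0.0155, -0.0001, 0.03], [-0.2, 0.1, 6.8, -0.0003, 0.0155, -0.0001, 0.03]]]
```

View pics/t13.png

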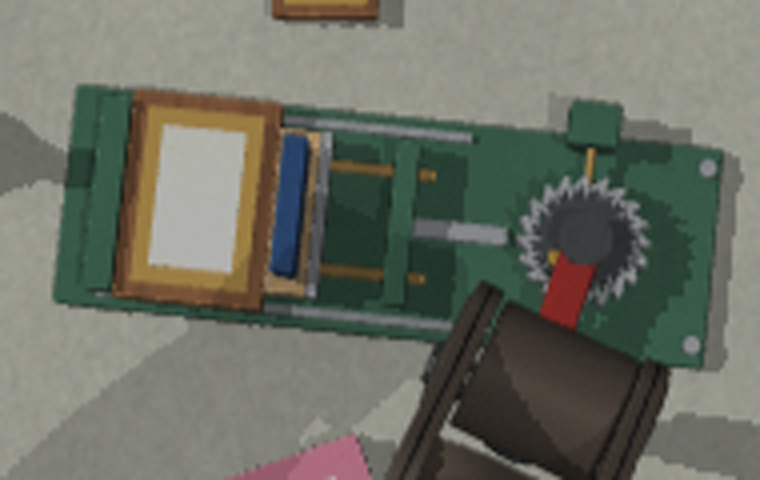

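View pics/w13.png

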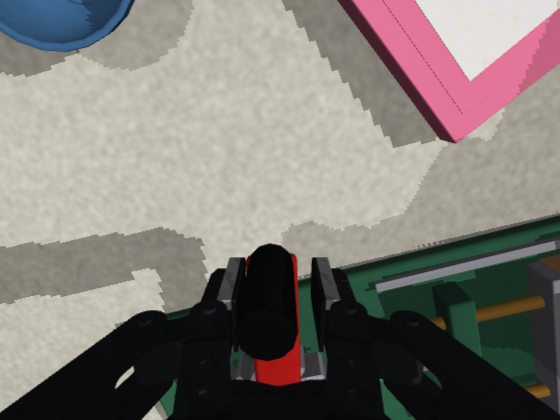

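```bash
python3 -c "
from h import *
swing([.22,.14,.06,-.01,-.03])"
```

```text
t 25.52 L 0.33 r 0.1195 Ft -0.04 Fr 0.55 Fz -0.3 open mm 30.0
[[[-0.2, 0.1, 5.7, -0.0001, 0.0132, -0.0001, 0.03], [-0.2, 0.1, 10.3, -0.0014, 0.0227, -0.0001, 0.03], [-0.2, 0.2, 14.8, -0.0035, 0.032, -0.0001, 0.03], [-0.2, 0.2, 18.8, -0.0059, 0.0401, -0.0001, 0.03], [-0.2, 0.2, 20.0, -0.0067, 0.0423, -0.0002, 0.03]]]
```

Request:
move_arm([
  [[0,0,5.7,0,0.0132,0,0.03],[0,0,10.3,-0.0014,0.0227,0,0.03],[0,0,14.8,-0.0035,0.032,0,0.03],[0,0,18.8,-0.0059,0.0401,0,0.03],[0,0,20,-0.0067,0.0423,0,0.03]],
])

```text
time: 26.15
eef_pos: [0.5585, -0.1109, 0.0639]
tcp_rot: [0.359, 0.933, -0.002, 0.001]
contact_force: [-3.4, -5.1, -0.4]
opening: 0.355
```

```bash
python3 -c "
from h import *
swing([-.035])
read_camera('wrist')
swing([.03,.1,.2,.3,.35])"
```

```text
t 26.15 L -0.028 r 0.1197 Ft 6.06 Fr -0.94 Fz -0.36 open mm 30.3
[[[-0.2, 0.2, 0.3, 0.0003, 0.0008, -0.0001, 0.03]]]
t 26.2 L -0.027 r 0.1197 Ft 1.19 Fr -0.41 Fz 0.33 open mm 30.1
[[[-0.2, 0.2, -3.4, 0.0, -0.0069, -0.0001, 0.03], [-0.2, 0.2, -7.5, -0.0008, -0.0152, -0.0001, 0.03], [-0.2, 0.2, -13.2, -0.0029, -0.027, -0.0, 0.03], [-0.2, 0.2, -18.9, -0.0062, -0.0386, 0.0, 0.03], [-0.3, 0.2, -21.8, -0.0083, -0.0442, 0.0001, 0.03]]]
```

Request:
move_arm([
  [[0,0,0,0,-0.002,0,0.045],[0,0,0,0,-0.003,0,0.045],[0,0,0,0,-0.003,-0.02,0.045],[0,0,0,0,-0.003,-0.06,0.045],[0,0,0,0,-0.003,-0.11,0.045]],
])

```text
time: 26.82
eef_pos: [0.5558, -0.1124, 0.1754]
tcp_rot: [0.359, 0.933, -0.002, 0.001]
contact_force: [-0.1, 0.2, -0.4]
opening: 0.53
```

Request:
move_arm([
  [[0,0,0,0.02,0,-0.02,0.045],[0,0,0,0.04,0,-0.03,0.045],[0,0,0,0.06,0,-0.03,0.045],[0,0,0,0.06,0,-0.03,0.045],[0,0,0,0.06,0,-0.03,0.045]],
])

```text
time: 27.45
eef_pos: [0.5119, -0.0724, 0.2061]
tcp_rot: [0.359, 0.933, -0.002, 0.002]
contact_force: [0.2, -0.0, 0.7]
opening: 0.526
```

Run:
```python
from h import *
print(get_state()["eef_pos"],get_state()["contact_force"])
im=read_camera("top"); cv2.imwrite("pics/t14.png",cv2.resize(im[130:250,190:380,::-1],None,fx=4,fy=4,interpolation=cv2.INTER_CUBIC));cv2.imwrite("pics/t14f.png",im[:,:,::-1])
im=read_camera("scene"); cv2.imwrite("pics/s14.png",cv2.resize(im[130:320,170:360,::-1],None,fx=4,fy=4,interpolation=cv2.INTER_CUBIC)[:600])
C=cam("scene"); T=cam("top")
print([(d["centre"],d["p"],atz(C,d["centre"],.08)) for d in pinpoint("scene","handle")])
print([(d["centre"],d["p"],atz(T,d["centre"],.08)) for d in pinpoint("top","handle")])
```

```text
[ 0.51188806 -0.07236998  0.20612256] [ 0.24835752 -0.01862324  0.67354972]
[([278.7, 193.3], 0.7, array([[ 0.55669232, -0.11174065,  0.08      ]]))]
[([307.4, 226.4], 0.58, array([[ 0.54959505, -0.11622598,  0.08      ]]))]
```

View pics/t14.png

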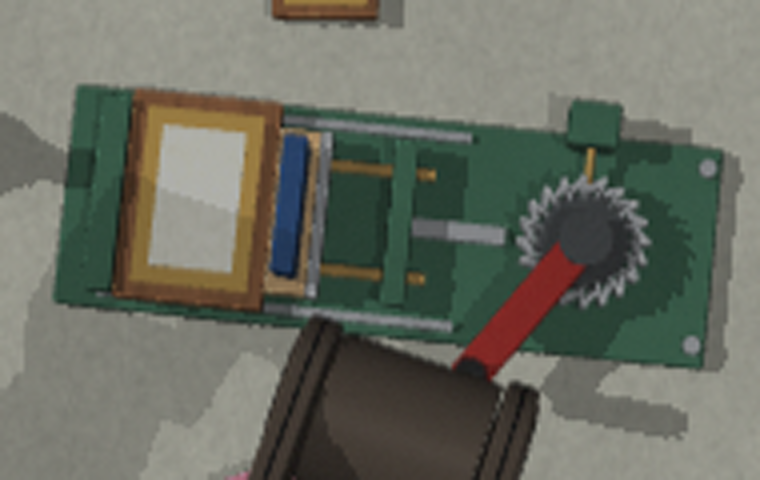

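View pics/s14.png

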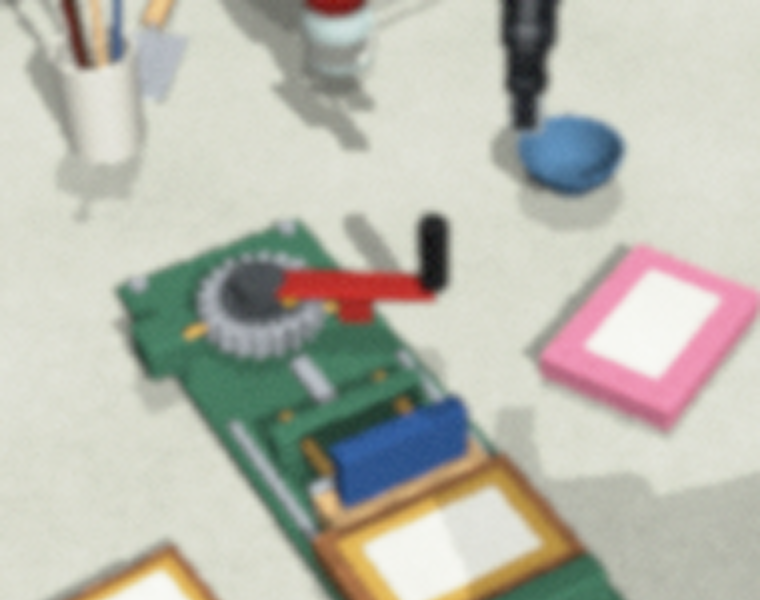

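View pics/t14f.png

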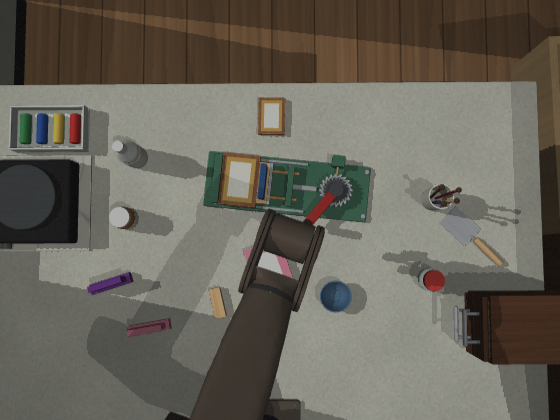

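```bash
python3 -c "
from plant import ticket
print(ticket.sign_off())"
```

```text
the job is handed in; nothing more can be done
None
```

I stood the blue-handled block upright in the gap and let go of it. Three tightening strokes of the lever then brought the push-back at the handle to about 12 N, measured with the lever held still (11.3–12.2 N). I swung the lever back to its rest stop, released it, backed the arm off and handed the job in at about 27.6 s of the 72 s allowed.

**Last checks:**
- **Handle:** it sits at (0.557, -0.112), within 2 mm of where the rest stop should put it.
- **Clamp:** the block is upright between plate and panel, and the panel lies flat against the back stop. The plate springs look compressed by about 14 mm, which suggests roughly 40 N still held. I read that from the picture and could not measure it.
- **Robot and bystanders:** the robot's contact force is near zero, and the bystanders in the last overhead picture look where they were.

**Readings that disagreed:**
- Short force peaks appeared while the arm was moving: 11 N at the end of the first stroke, 16 N late in the last stroke and 21 N on its return. Readings with the arm held still settled to 4 N, about 11 N and about 0 N.
- At the end, the overhead network put the handle 8 mm away from the position above, which came from the scene camera. The arm already covered part of the handle in that overhead view.

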